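Change the clogged porous disc in the oedometer cell

TASK

The porous disc at the bottom of the oedometer cell is clogged: change it for the clean one that lies in a navy enamel dish. Lift the loading cap and then the steel ring out of the cell and set both aside upright in the steel parts tray; put the clogged disc flat into the empty dish, seat the clean disc flat in the cell, and put the ring back centred on it and the cap fully down inside the ring. The discs are brittle: set them down, do not let them drop.

Things in the scene. Friction and masses are not known exactly. Their poses are not given: they have to be found in the camera images.
- cell: fixed oedometer cell, origin centre of underside. Flange 144 mm wide, 8 high; clear bath wall 124 mm inside, 132 outside, top at z 34 mm. Central brass seat: recess 73 mm wide, floor at z 12, lip 82 mm outside, top at z 15. Drain cock on its -x side to 91 mm from the axis, 30 high. At the start it holds on its axis, from below: clogged disc, ring, cap
- cap: brass loading cap, 0.14 kg: piston 46 mm across, 24 high, bottom edge chamfered 2.5 mm; on it a round boss 24 mm across, 20 high, to grip (44 mm in all). Origin: centre of underside, z up. At the start inside the ring on the clogged disc: underside at z 26 mm, boss from 50 to 70 mm
- ring: plain steel ring, open at both ends, 0.14 kg: 60 mm outside, 51 mm bore, 20 high. Origin: centre of underside. At the start it stands loose on the clogged disc (underside at z 26 mm), round the cap's piston; nothing else locates it
- clogged_disc: stained porous stone disc, brittle, 0.11 kg, 68 mm across, 14 thick, bottom edge chamfered 2.2 mm. Origin: centre of underside. At the start in the seat of the cell (underside at z 12 mm, 11 mm of it above the lip), under the ring; from above its outer 4 mm show round the ring
- clean_disc: clean porous stone disc, same size, mass and shape (68 x 14 mm). Origin: centre of underside. At the start it lies in clean_dish, underside at z 3 mm
- clean_dish: fixed shallow round navy-blue enamel dish, holds the clean disc at the start: 104 mm outside, rim top at z 7.5 mm, wall 3 mm and sloping, flat inner floor about 86 mm across at z 3 mm. Origin: centre of underside
- empty_dish: a fixed dish like clean_dish, empty at the start: the place for the clogged disc
- parts_tray: fixed shallow rectangular steel tray, 200 mm along its own x, 116 mm along its own y, walls 3 mm, rim top 10 mm above the table, inner floor 3 mm above the table; empty at the start, room for cap and ring side by side along its x. Origin: centre of the underside
Not all that is in view belongs to the job. Leave any red look-alike of the clean_disc alone.

How it is judged:
By the outcome, as a careful person would: the job done as asked, in the order asked, and still so for the second after the job is handed in, with the robot touching nothing.
It also fails if it takes over 141 s, if anything falls off the work surface, if the arm or the gripper's body presses on something with over 40 N, if the wrist force passes 120 N, or if a joint passes its speed limit or range.

ROBOT

A 6-joint arm with a two-finger parallel gripper is mounted at the origin on the work surface; the furniture and walls round the work are solid. World frame = base frame: x ahead of the robot, y to its left, z up, the work surface at z = 0. Lengths are in m, angles in rad, forces in N, time in s.
With the tool pointing down it reaches from about 0.375 to 0.975 m from the base axis. Payload 3.8 kg.
Tool frame: the origin (TCP) lies midway between the tips of the shut fingers; the grasp point (between the pads) lies 19 mm behind it; z points along the fingers, y is the line along which they close (so a half turn about z gives the same grasp; the last joint's range is limited). The gripper opens to 85 mm and grips with 20 to 120 N. Pads are 22 mm wide; open, the fingers measure 114 mm over their backs; the gripper's body (76 mm by 85 mm) begins 54 mm behind the grasp point. The pads swing forward as they close: fully open they stand 13 mm farther back than shut.
Start: joints at [1.311, 0.264, 1.604, -0, 1.274, -0.037], TCP at [0.149, 0.658, 0.231] pointing down, gripper open.
Joint ranges: [-2.63, 2.63], [-0.94, 2.18], [0.31, 2.57], [-1.31, 4.45], [0, 2.66], [-2.55, 2.55]. Speed limits (rad/s): [2.57, 2.57, 3.14, 3.14, 3.14, 3.14].

INTERFACE

Orientations are given as a rotation vector (axis times angle).
In Python, from workcell import bot, cams gives the robot as it stands.
- The arm moves only by the tool play_rows, never from a script. Its argument "rows" is a list of rows, each a list of 2 entries, a list of its own where there are three numbers: the shift along the tool's x, y, z scaled (see below), then the turn, a rotation vector about the tool's x, y, z scaled (see below). A call has 1 to 20 rows; each row is the pose to reach, as a shift and turn from the pose commanded when the call began, along the tool's axes at that moment; what a row does not reach only later rows make up. The controller multiplies each number of a shift by 250 mm and each number of a turn by 45 degrees. A row lasts 1/12 s, in which the tool goes at most 41.7 mm and 7.16 degrees, less where a joint would pass 70% of its speed; a pose out of reach is approached as far as the arm can. A call with a number of a shift or a turn outside -1 to 1 is refused whole. A call with a gripper value outside its range is refused whole. "claw" is the opening, from -1 (shut) to 1 (fully open), set as the call begins (left out, the last holds). The fingers move at their own pace and stop on an object; "newtons" is the grip in N (left out, the last holds). Time passes only in rows, so rows that repeat a pose let the fingers close. It gives the time, the measured TCP pose, the force, the opening and the grip force at its end, in the units of the state.
- bot.read_state(): the state, without advancing time (a new reading comes with each control period).
- cams.read_camera(name): name is "scene" or "top" or "wrist"; returns a dict with "image" (480x640x3 uint8, red, green, blue), "K" (3x3 intrinsics, pixels), "k1" (the pictures are not rectified: a ray, as slopes to the right and down, at radius r is drawn at 1 + k1 r^2 times it, then the intrinsics apply), "T" (4x4, takes a point from camera to world coordinates); the wrist camera has in their place "mount" (4x4, takes a point from camera to tool coordinates, whose origin is the TCP and whose axes are the flange's). Camera axes: x right, y down, z forward; pixel columns grow to the right and rows downward; lengths in m; the calibration is good to about 2 mm. A picture is of the moment at which its call begins: read the wrist's pose just before it. There is no depth.
- bot.finish_job(): hands the job in; it is judged then, once.
The state is a dict: "time": time; "q": joint angles; "joint_vel": joint speeds; "joint_torque": joint torques, N m; "tool_pos": TCP position; "tcp_rot": TCP orientation; "wrist_force": force on the tool from outside, world axes, zero at the start; "torque": the same for the moment, N m; "width": opening from 0.0 (shut) to 1.0 (fully open); "grip_force": force on a finger pad.
Only numpy, scipy, OpenCV 4.12 (cv2) and the standard library are available. Lean on these libraries where they do the work, as an engineer would, in place of code of your own. Each camera call takes 0.05 s, during which the arm holds its last target. There are 200 camera calls.

## Working session

There is one attempt and no reset: what is moved stays moved. The work goes in short steps, Python scripts to look and compute and a tool call to move; the robot and the scene stay as the last step left them, time stands still between calls to the robot, and variables do not carry over. Pictures are saved under pics/ and viewed, at most 14 in all, crops included, and the job is handed in when it is done.

Besides the shell and the picture viewer there is one more tool, called after "Emit:" by a JSON object that holds its "op" and its "data". play_rows: Moves the arm, as the interface text tells. Its arguments: {"type":"object","properties":{"rows":{"type":"array","items":{"type":"array"}},"claw":{"type":"number"},"newtons":{"type":"number"}},"required":["rows"]}

```bash
mkdir -p pics; ls; python3 - <<'E'
from workcell import bot,cams
import cv2,numpy as np
s=bot.read_state();print({k:np.round(v,4).tolist() for k,v in s.items()})
for n in("top","scene"):
    c=cams.read_camera(n);print(n,c["K"].tolist(),c["k1"],np.round(c["T"],4).tolist())
    cv2.imwrite(f"pics/{n}0.png",c["image"][:,:,::-1]);np.savez(f"{n}0.npz",**c)
E
```

```text
pics
{'time': 0.0, 'q': [1.3111, 0.2648, 1.6054, 0.0, 1.2736, -0.0369], 'joint_vel': [0.0008, -0.0017, -0.0012, -0.0007, 0.0004, 0.0001], 'joint_torque': [0.002, -51.5104, -36.7319, 0.0002, 0.0128, -0.0], 'tool_pos': [0.149, 0.6576, 0.23], 'tcp_rot': [-0.3492, -3.1218, 0.0034], 'wrist_force': [0.3158, -0.6629, 0.152], 'torque': [0.0119, -0.0014, 0.0191], 'grip_force': 0.0, 'width': 0.998}
top [[462.9717267616897, 0.0, 324.1527042033682], [0.0, 462.9717267616897, 242.2640176241128], [0.0, 0.0, 1.0]] -0.09134747418366729 [[-0.0132, -0.9898, 0.1419, 0.203], [-0.9999, 0.0146, 0.0092, -0.0102], [-0.0112, -0.1417, -0.9898, 1.033], [0.0, 0.0, 0.0, 1.0]]
scene [[568.6907065266321, 0.0, 319.69714339082435], [0.0, 568.6907065266321, 235.7340692769088], [0.0, 0.0, 1.0]] -0.040735228421038126 [[0.8606, -0.313, 0.4017, -0.0979], [-0.5092, -0.5371, 0.6725, -0.7411], [0.0052, -0.7833, -0.6216, 0.7598], [0.0, 0.0, 0.0, 1.0]]
```

View pics/top0.png

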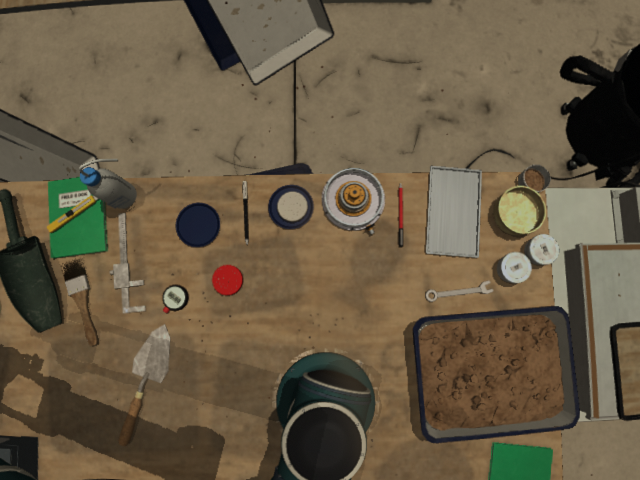

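View pics/scene0.png

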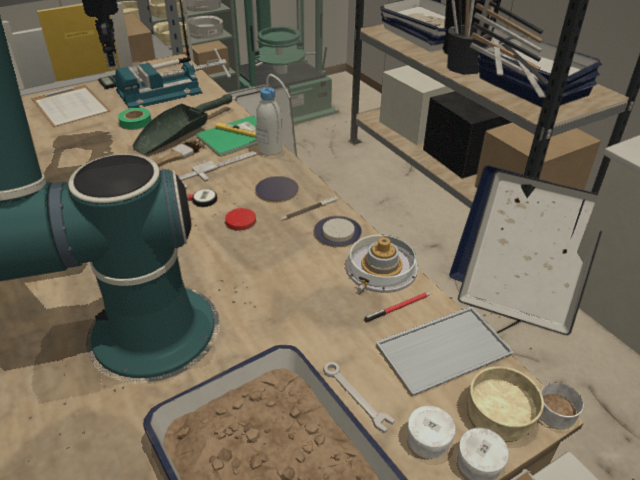

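The top view shows these candidates for the clean disc:
- the pale disc in a navy dish at (292,206)
- the red look-alike lid at (228,280)
- the black-and-white roll at (175,297)
- the white tins at (515,268) and (543,250)

The description fits (292,206). The empty navy dish is at (198,225), the cell at (352,198) with its cock near (370,232), and the tray at (453,211).

```bash
cat > h.py <<'E'
import numpy as np,cv2
from scipy.spatial.transform import Rotation as Rn
def rays(c,px):
    px=np.asarray(px,float).reshape(-1,2);K=c["K"];d=(px-K[[0,1],[2,2]])/K[0,0];u=d.copy()
    for _ in range(20): u=d/(1+float(c["k1"])*(u**2).sum(1,keepdims=True))
    return np.c_[u,np.ones(len(u))]@c["T"][:3,:3].T, c["T"][:3,3]
def plane(c,px,z):
    r,o=rays(c,px);return (o+r*((z-o[2])/r[:,2])[:,None])[:,:2]
def proj(c,P):
    q=(np.asarray(P,float).reshape(-1,3)-c["T"][:3,3])@c["T"][:3,:3];u=q[:,:2]/q[:,2:];u=u*(1+float(c["k1"])*(u**2).sum(1,keepdims=True))
    return u*c["K"][0,0]+c["K"][[0,1],[2,2]]
def circ(xy):
    for _ in range(4):
        A=np.c_[2*xy,np.ones(len(xy))];s=np.linalg.lstsq(A,(xy**2).sum(1),rcond=None)[0];r=np.sqrt(s[2]+s[0]**2+s[1]**2)
        e=abs(np.hypot(*(xy-s[:2]).T)-r);xy=xy[e<=max(2*np.median(e),.0008)]
    return np.round([s[0],s[1],r,np.median(e)],4)
def blob(m,near,minA=100):
    m=cv2.morphologyEx(m.astype(np.uint8)*255,cv2.MORPH_CLOSE,np.ones((3,3)))
    cs=[k for k in cv2.findContours(m,cv2.RETR_EXTERNAL,cv2.CHAIN_APPROX_NONE)[0] if cv2.contourArea(k)>minA]
    return min(cs,key=lambda k:np.hypot(*(k.mean((0,1))-near))).reshape(-1,2)
def wrist(bot,cams):
    s=bot.read_state();c=cams.read_camera("wrist");T=np.eye(4);T[:3,:3]=Rn.from_rotvec(s["tcp_rot"]).as_matrix();T[:3,3]=s["tool_pos"]
    c["T"]=T@c["mount"];return s,c
def togo(s,tgt,yaw=None):
    """units for play_rows: shift to tgt, and turn to vertical with tool y at world yaw (mod pi)"""
    R=Rn.from_rotvec(s["tcp_rot"]);d=R.inv().apply(np.asarray(tgt)-s["tool_pos"])/.25
    y=R.apply([0,1,0]);a=np.arctan2(y[1],y[0])
    if yaw is None: yaw=a
    yaw=a+(yaw-a+np.pi/2)%np.pi-np.pi/2
    Y=np.array([np.cos(yaw),np.sin(yaw),0]);Z=np.array([0,0,-1.]);G=Rn.from_matrix(np.c_[np.cross(Y,Z),Y,Z])
    return np.round(d,4),np.round((R.inv()*G).as_rotvec()/(np.pi/4),4)
E
python3 - <<'E'
from h import *
for n,pd,pc,pe,pb in(("top",(292,206),(352,198),(198,225),(353,190)),("scene",(339,230),(383,262),(276,188),(383,245))):
    c=dict(np.load(n+"0.npz"));im=c["image"];hsv=cv2.cvtColor(im,cv2.COLOR_RGB2HSV);H,S,V=cv2.split(hsv)
    navy=(H>105)&(H<140)&(S>60)
    navyS=(H>100)&(H<160)&(S>15)
    print(n,[hsv[p[1],p[0]].tolist() for p in (pd,pe,pc)])
    for nm,p in(("clean dish",pd),("empty dish",pe)):
        k=blob(navy if n=="top" else navyS,p);print(nm,circ(plane(c,k,.0075)),proj(c,[[*circ(plane(c,k,.0075))[:2],.0075]]))
    x,y=pd;w=np.zeros(V.shape,bool);w[y-14:y+15,x-18:x+19]=1
    k=blob((V>120)&(S<90)&w,pd);print("disc",circ(plane(c,k,.017)))
    b=im[pc[1]-50:pc[1]+55,pc[0]-60:pc[0]+65];b2=im[pd[1]-50:pd[1]+55,pd[0]-60:pd[0]+65]
    a=cv2.resize(np.hstack([b,b2]),None,fx=3.1,fy=3.1,interpolation=cv2.INTER_CUBIC);cv2.imwrite(f"pics/crop_{n}.png",a[:,:,::-1])
c=dict(np.load("top0.npz"))
print("tray",plane(c,[(430,167),(481,170),(479,257),(427,253)],.01))
print("cell wall c guess",plane(c,[(352,199)],.034),"boss",plane(c,[(353,190)],.07))
E
python3 -c "
import cv2,numpy as np
a=cv2.imread('pics/crop_top.png');b=cv2.imread('pics/crop_scene.png')
cv2.imwrite('pics/crops.png',cv2.resize(np.vstack([a,b]),(700,590)))"
```

```text
top [[20, 57, 160], [113, 119, 47], [16, 183, 46]]
clean dish [0.4321 0.08   0.0448 0.001 ] [[288.10277234 206.95041964]]
empty dish [0.3954 0.2868 0.0494 0.0005] [[197.46898594 224.359584  ]]
disc [4.326e-01 7.050e-02 3.200e-02 4.000e-04]
scene [[19, 39, 176], [159, 22, 83], [25, 16, 93]]
clean dish [0.4314 0.0709 0.048  0.0007] [[337.36852018 229.94636628]]
empty dish [0.3844 0.2833 0.0401 0.0019] [[273.18506888 188.6566627 ]]
disc [0.4358 0.0722 0.04   0.0008]
tray [[ 0.52067506 -0.24605206]
 [ 0.51258534 -0.36441942]
 [ 0.31125157 -0.34664773]
 [ 0.32210417 -0.22965181]]
cell wall c guess [[ 0.44192264 -0.06372758]] boss [[ 0.45301215 -0.0643863 ]]
```

View pics/crops.png

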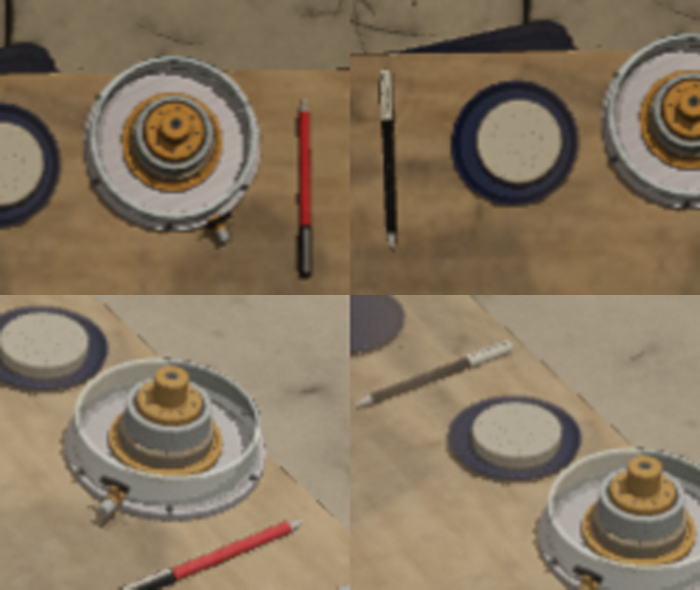

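The crop confirms the choice: a pale disc in the navy dish, with a brass cap and steel ring in the cell next to it. I'll compute the shift to a lookout pose over the cell.

```bash
python3 - <<'E'
from h import *
from workcell import bot,cams
s,c=wrist(bot,cams);print(np.round(c["mount"],3).tolist(),c["K"][0,0],c["k1"])
for t in((.36,.3,.25),(.43,-.06,.25)): print(togo(s,t,np.radians(85.3)))
E
```

```text
[[0.001, -0.956, -0.293, 0.075], [1.0, 0.001, 0.0, 0.0], [0.0, -0.293, 0.956, -0.142], [0.0, 0.0, 0.0, 1.0]] 432.47409062445774 -0.013668400304579813
(array([-1.1393, -1.2089, -0.0773]), array([-0.0027, -0.0002, -0.1792]))
(array([-1.7306, -2.5515, -0.0745]), array([-0.0027, -0.0002, -0.1792]))
```

Emit:
{"op": "play_rows", "data": {"rows": [[[-0.9,-0.95,-0.07],[0,0,0]],[[-0.9,-0.95,-0.07],[0,0,0]],[[-0.9,-0.95,-0.07],[0,0,0]],[[-0.9,-0.95,-0.07],[0,0,0]],[[-0.9,-0.95,-0.07],[0,0,0]],[[-0.9,-0.95,-0.07],[0,0,0]],[[-0.9,-0.95,-0.07],[0,0,0]],[[-0.9,-0.95,-0.07],[0,0,0]]]}}

```text
time: 0.82
tool_pos: [0.3167, 0.3745, 0.2487]
tcp_rot: [0.349, 3.122, -0.001]
wrist_force: [0.5, -0.3, 0.3]
width: 0.997
grip_force: 0.0
```

Emit:
{"op": "play_rows", "data": {"rows": [[[-0.45,-0.8,0],[0,0,0]],[[-0.45,-0.8,0],[0,0,0]],[[-0.45,-0.8,0],[0,0,0]],[[-0.45,-0.8,0],[0,0,0]],[[-0.45,-0.8,0],[0,0,0]],[[-0.45,-0.8,0],[0,0,0]]]}}

```text
time: 1.32
tool_pos: [0.3818, 0.1534, 0.2486]
tcp_rot: [0.352, 3.121, -0.003]
wrist_force: [0.5, 0.7, -0.3]
width: 1.002
grip_force: 0.0
```

Emit:
{"op": "play_rows", "data": {"rows": [[[-0.38,-0.8,0],[0,0,-0.18]],[[-0.38,-0.8,0],[0,0,-0.18]],[[-0.38,-0.8,0],[0,0,-0.18]],[[-0.38,-0.8,0],[0,0,-0.18]],[[-0.38,-0.8,0],[0,0,-0.18]],[[-0.38,-0.8,0],[0,0,-0.18]],[[-0.38,-0.8,0],[0,0,-0.18]]]}}

```text
time: 1.9
tool_pos: [0.4305, -0.0628, 0.2487]
tcp_rot: [0.136, 3.138, -0.003]
wrist_force: [-0.1, 0.5, -0.5]
width: 1.002
grip_force: 0.0
```

```bash
python3 - <<'E'
from h import *
from workcell import bot,cams
s,c=wrist(bot,cams);cv2.imwrite("pics/w1.png",c["image"][:,:,::-1]);np.savez("w1.npz",**c)
print(s["tool_pos"],s["time"])
print(proj(c,[[.447,-.064,.07],[.434,.071,.017],[.434,.071,.0075]]))
E
```

```text
[ 0.4305314  -0.06284027  0.24870131] 1.9
[[316.22139633 237.14089604]
 [468.89910271 193.62714196]
 [465.33068522 191.72387534]]
```

View pics/w1.png

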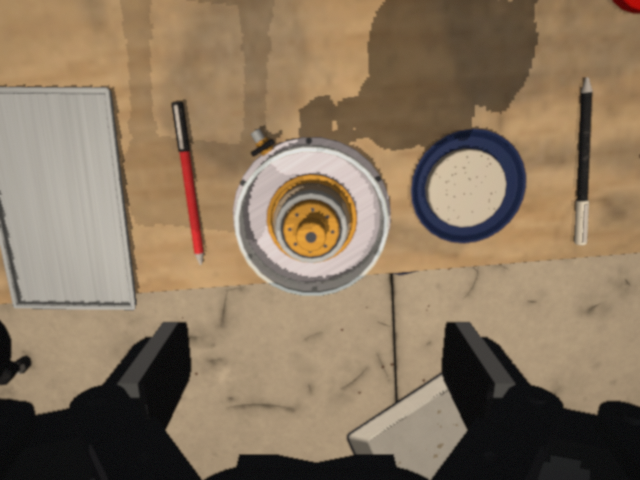

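The wrist view shows the cap boss at (311,237), the bath rim round (313,218), the clean disc at (468,188) in its navy dish, the tray at left, and the finger tips at (180,330) and (455,330).

```bash
python3 - <<'E'
from h import *
c=dict(np.load("w1.npz"));im=c["image"];hsv=cv2.cvtColor(im,cv2.COLOR_RGB2HSV);H,S,V=cv2.split(hsv)
yy,xx=np.mgrid[:480,:640]
def rays_edge(ctr,z,rmin,rmax,chan,sign):
    # strongest radial edge along world circles about ctr on plane z
    a=np.radians(np.arange(0,360,4));r=np.arange(rmin,rmax,.0003)
    P=np.stack([ctr[0]+np.outer(np.cos(a),r),ctr[1]+np.outer(np.sin(a),r),np.full((len(a),len(r)),z)],-1)
    q=proj(c,P.reshape(-1,3)).astype(np.float32).reshape(len(a),len(r),2)
    v=cv2.remap(cv2.GaussianBlur(chan.astype(np.float32),(0,0),.8),q[...,0],q[...,1],cv2.INTER_LINEAR)
    g=sign*np.gradient(v,axis=1);i=g.argmax(1);return P[np.arange(len(a)),i,:2]
for nm,ctr,z,a,b,ch,sg in(("disc top",(.434,.071),.017,.027,.040,V,-1),("dish rim",(.434,.071),.0075,.046,.058,V,1),
   ("bath out",(.447,-.064),.034,.06,.072,S,1),("boss",(.447,-.064),.07,.006,.017,V,-1),("ring top",(.447,-.064),.046,.025,.037,S,1),("lip out",(.447,-.064),.015,.037,.046,S,-1)):
    p=rays_edge(ctr,z,a,b,ch,sg);k=circ(p);p=rays_edge(k[:2],z,a,b,ch,sg);print(nm,circ(p))
# tray corners
t=blob((S<60)&(V>110)&(xx<140)&(yy<312)&(yy>80),(60,200),2000)
box=cv2.approxPolyDP(t.reshape(-1,1,2),8,True).reshape(-1,2);print(box,plane(c,box,.01))
E
```

```text
disc top [4.296e-01 6.890e-02 3.360e-02 3.000e-04]
dish rim [4.303e-01 7.320e-02 5.160e-02 2.000e-04]
bath out [ 0.4422 -0.0681  0.0682  0.0008]
boss [ 0.4486 -0.0662  0.0135  0.0005]
ring top [ 0.4413 -0.0677  0.0323  0.0005]
lip out [ 4.458e-01 -6.820e-02  4.030e-02  2.000e-04]
[[  0  87]
 [  0 203]
 [ 25 301]
 [ 16 303]
 [  0 227]
 [ 13 307]
 [133 310]
 [108  89]] [[ 0.31144706 -0.31805678]
 [ 0.40793746 -0.34723116]
 [ 0.5042212  -0.3517318 ]
 [ 0.50556665 -0.36115915]
 [ 0.42982195 -0.3539241 ]
 [ 0.50948137 -0.36535221]
 [ 0.52226528 -0.24881746]
 [ 0.32129578 -0.22767758]]
```

Emit:
{"op": "play_rows", "data": {"claw": 0.2, "rows": [[[-0.063,-0.013,0.16],[0,0,0]],[[-0.063,-0.013,0.32],[0,0,0]],[[-0.063,-0.013,0.44],[0,0,0]],[[-0.063,-0.013,0.475],[0,0,0]],[[-0.063,-0.013,0.475],[0,0,0]],[[-0.063,-0.013,0.475],[0,0,0]]]}}

```text
time: 2.45
tool_pos: [0.4457, -0.0627, 0.1307]
tcp_rot: [-0.126, -3.139, -0.0]
wrist_force: [0.4, -0.4, 0.7]
width: 0.6
grip_force: 0.0
```

```bash
cat >> h.py <<'E'
def edge(c,ctr,z,rmin,rmax,chan,sign,a0=0,a1=360):
    a=np.radians(np.arange(a0,a1,4));r=np.arange(rmin,rmax,.0002)
    for _ in range(2):
        P=np.stack([ctr[0]+np.outer(np.cos(a),r),ctr[1]+np.outer(np.sin(a),r),np.full((len(a),len(r)),z)],-1)
        q=proj(c,P.reshape(-1,3)).astype(np.float32).reshape(len(a),len(r),2)
        v=cv2.remap(cv2.GaussianBlur(chan.astype(np.float32),(0,0),1),q[...,0],q[...,1],cv2.INTER_LINEAR)
        g=sign*np.gradient(v,axis=1);k=circ(P[np.arange(len(a)),g.argmax(1),:2]);ctr=k[:2]
    return k
def shot(bot,cams,name):
    s,c=wrist(bot,cams);cv2.imwrite(f"pics/{name}.png",c["image"][:,:,::-1]);np.savez(name+".npz",**c)
    return s,c,cv2.split(cv2.cvtColor(c["image"],cv2.COLOR_RGB2HSV))
E
python3 - <<'E'
from h import *
from workcell import bot,cams
s,c,(H,S,V)=shot(bot,cams,"w2");print(s["tool_pos"],s["width"])
ct=(.446,-.0675)
print("boss",edge(c,ct,.07,.009,.015,V,-1),"ring",edge(c,ct,.046,.026,.034,S,1),"lip",edge(c,ct,.015,.037,.046,S,-1),"disc",edge(c,ct,.026,.032,.037,S,1))
print(proj(c,[[*ct,.07],[*ct,.015]]))
E
```

```text
[ 0.44573016 -0.06271521  0.13067563] 0.6002918916420473
boss [ 4.481e-01 -6.750e-02  1.180e-02  3.000e-04] ring [ 4.436e-01 -6.820e-02  3.040e-02  3.000e-04] lip [ 4.45e-01 -6.81e-02  3.97e-02  2.00e-04] disc [ 0.4473 -0.0686  0.0348  0.001 ]
[[305.77124563 271.64078724]
 [307.72765456 240.5837411 ]]
```

View pics/w2.png

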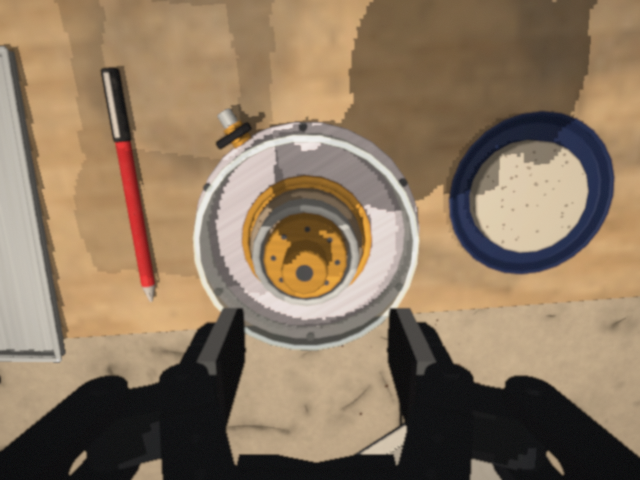

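The close view shows the boss top at (305,272) inside the ring, the lip round (308,235), and the finger tips at (240,315) and (392,315). I'll refit on the far halves only, where the top edges are clean.

```bash
cat >> h.py <<'E'
from scipy.optimize import least_squares
def fixr(c,ctr,z,R,chan,sign,a0,a1,w=.004):
    a=np.radians(np.arange(a0,a1,3));r=np.arange(R-w,R+w,.0002)
    for _ in range(3):
        P=np.stack([ctr[0]+np.outer(np.cos(a),r),ctr[1]+np.outer(np.sin(a),r),np.full((len(a),len(r)),z)],-1)
        q=proj(c,P.reshape(-1,3)).astype(np.float32).reshape(len(a),len(r),2)
        v=cv2.remap(cv2.GaussianBlur(chan.astype(np.float32),(0,0),1),q[...,0],q[...,1],cv2.INTER_LINEAR)
        p=P[np.arange(len(a)),(sign*np.gradient(v,axis=1)).argmax(1),:2]
        f=lambda t:np.hypot(*(p-t).T)-R
        o=least_squares(f,ctr,loss="soft_l1",f_scale=.0004);ctr=o.x
    return np.round([*ctr,np.median(abs(f(ctr))),np.median(f(ctr))],4)
E
python3 - <<'E'
from h import *
for n in("w1","w2"):
    c=dict(np.load(n+".npz"));H,S,V=cv2.split(cv2.cvtColor(c["image"],cv2.COLOR_RGB2HSV));ct=(.446,-.068)
    print(n,"bath",fixr(c,ct,.034,.066,S,1,-90,95),"lip",fixr(c,ct,.015,.041,S,-1,-100,100),"lip all",fixr(c,ct,.015,.041,S,-1,0,360),
     "ring",fixr(c,ct,.046,.03,S,1,-100,100),"boss",fixr(c,ct,.07,.012,V,-1,0,360))
    print("dish",fixr(c,(.43,.071),.0075,.052,H,-1,0,360),fixr(c,(.43,.071),.0075,.052,V,1,0,360),"disc",fixr(c,(.43,.071),.017,.034,S,1,0,360),fixr(c,(.43,.071),.017,.034,S,1,-100,100))
E
```

```text
w1 bath [ 4.454e-01 -6.830e-02  2.000e-04 -1.000e-04] lip [ 4.432e-01 -6.810e-02  1.200e-03 -3.000e-04] lip all [ 0.4464 -0.0682  0.0006 -0.0006] ring [ 4.446e-01 -6.800e-02  2.000e-04  1.000e-04] boss [ 0.4493 -0.0686  0.0016  0.0008]
dish [ 0.4305  0.0733  0.0008 -0.0008] [ 4.302e-01  7.320e-02  4.000e-04 -3.000e-04] disc [0.4294 0.0686 0.0016 0.0016] [4.311e-01 6.880e-02 5.000e-04 3.000e-04]
w2 bath [ 4.453e-01 -6.850e-02  2.000e-04 -2.000e-04] lip [ 4.43e-01 -6.81e-02  9.00e-04 -2.00e-04] lip all [ 0.4459 -0.0684  0.0008 -0.0008] ring [ 4.442e-01 -6.810e-02  2.000e-04  0.000e+00] boss [ 0.4484 -0.0674  0.0008  0.    ]
dish [ 0.4306  0.0732  0.001  -0.001 ] [ 0.4306  0.0731  0.0006 -0.0005] disc [0.4299 0.0691 0.0006 0.0006] [4.306e-01 6.870e-02 4.000e-04 2.000e-04]
```

Emit:
{"op": "play_rows", "data": {"rows": [[[0,-0.022,0.1],[0,0,0]],[[0,-0.022,0.2],[0,0,0]],[[0,-0.022,0.27],[0,0,0]],[[0,-0.022,0.31],[0,0,0]],[[0,-0.022,0.317],[0,0,0]],[[0,-0.022,0.317],[0,0,0]],[[0,-0.022,0.317],[0,0,0]]]}}

```text
time: 3.08
tool_pos: [0.4468, -0.0692, 0.0526]
tcp_rot: [0.128, 3.136, -0.001]
wrist_force: [-0.1, 0.3, 0.8]
width: 0.601
grip_force: 0.0
```

Emit:
{"op": "play_rows", "data": {"claw": -0.6, "newtons": 40, "rows": [[[0,0,0],[0,0,0]],[[0,0,0],[0,0,0]],[[0,0,0],[0,0,0]],[[0,0,0],[0,0,0]],[[0,0,0],[0,0,0]],[[0,0,0],[0,0,0]]]}}

```text
time: 3.58
tool_pos: [0.4462, -0.0692, 0.0521]
tcp_rot: [0.128, 3.137, -0.0]
wrist_force: [-1.3, 0.2, 6.1]
width: 0.253
grip_force: 39.0
```

Emit:
{"op": "play_rows", "data": {"rows": [[[0,0,-0.04],[0,0,0]],[[0,0,-0.08],[0,0,0]],[[0,0,-0.14],[0,0,0]],[[0,0,-0.2],[0,0,0]],[[0,0,-0.26],[0,0,0]],[[0,0,-0.28],[0,0,0]],[[0,0,-0.28],[0,0,0]]]}}

```text
time: 4.17
tool_pos: [0.4466, -0.0693, 0.123]
tcp_rot: [0.128, 3.135, -0.001]
wrist_force: [0.1, -0.8, -1.5]
width: 0.251
grip_force: 39.5
```

Emit:
{"op": "play_rows", "data": {"rows": [[[-0.01,-0.06,0],[0,0,0]],[[-0.025,-0.16,0],[0,0,0]],[[-0.04,-0.28,0],[0,0,0]],[[-0.055,-0.4,0],[0,0,0]],[[-0.07,-0.52,0],[0,0,0]],[[-0.09,-0.64,0],[0,0,0]],[[-0.105,-0.76,0],[0,0,0]],[[-0.12,-0.86,0],[0,0,0]],[[-0.129,-0.91,0],[0,0,0]],[[-0.129,-0.92,0],[0,0,0]],[[-0.129,-0.92,0],[0,0,0]],[[-0.129,-0.92,0],[0,0,0]]]}}

```text
time: 5.17
tool_pos: [0.4578, -0.2995, 0.12]
tcp_rot: [-0.128, -3.137, -0.003]
wrist_force: [0.4, 0.5, -1.7]
width: 0.252
grip_force: 39.6
```

```bash
python3 - <<'E'
from h import *
from workcell import bot,cams
s,c,_=shot(bot,cams,"w3");print(s["tool_pos"],s["tcp_rot"],s["width"],s["wrist_force"])
E
```

```text
[ 0.45784776 -0.29949482  0.11995817] [-1.27785459e-01 -3.13737727e+00 -2.70805437e-03] 0.2523242385714518 [ 0.38880146  0.46769037 -1.71451547]
```

View pics/w3.png

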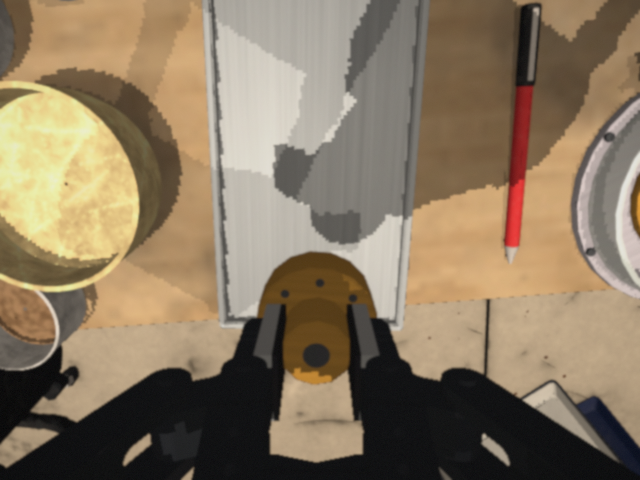

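The cap is held upright between the fingers at (315,300), with the tray below it. I'll lower it.

Emit:
{"op": "play_rows", "data": {"rows": [[[0,0,0.08],[0,0,0]],[[0,0,0.16],[0,0,0]],[[0,0,0.24],[0,0,0]],[[0,0,0.3],[0,0,0]],[[0,0,0.335],[0,0,0]],[[0,0,0.35],[0,0,0]],[[0,0,0.355],[0,0,0]],[[0,0,0.358],[0,0,0]],[[0,0,0.36],[0,0,0]],[[0,0,0.36],[0,0,0]],[[0,0,0.36],[0,0,0]]]}}

```text
time: 6.13
tool_pos: [0.4591, -0.3013, 0.0317]
tcp_rot: [0.128, 3.138, -0.001]
wrist_force: [0.0, 0.8, -1.4]
width: 0.255
grip_force: 39.6
```

Emit:
{"op": "play_rows", "data": {"rows": [[[0,0,0.002],[0,0,0]],[[0,0,0.004],[0,0,0]],[[0,0,0.004],[0,0,0]],[[0,0,0.004],[0,0,0]]]}}

```text
time: 6.47
tool_pos: [0.4585, -0.3009, 0.0298]
tcp_rot: [-0.128, -3.139, -0.0]
wrist_force: [-0.6, 0.7, -1.9]
width: 0.254
grip_force: 39.6
```

Emit:
{"op": "play_rows", "data": {"rows": [[[0,0,0.002],[0,0,0]],[[0,0,0.004],[0,0,0]],[[0,0,0.004],[0,0,0]],[[0,0,0.004],[0,0,0]]]}}

```text
time: 6.8
tool_pos: [0.4586, -0.3009, 0.0292]
tcp_rot: [0.128, 3.139, -0.0]
wrist_force: [-2.3, 1.5, 3.5]
width: 0.251
grip_force: 40.2
```

Emit:
{"op": "play_rows", "data": {"rows": [[[0,0,0.002],[0,0,0]],[[0,0,0.004],[0,0,0]],[[0,0,0.004],[0,0,0]],[[0,0,0.004],[0,0,0]]]}}

```text
time: 7.13
tool_pos: [0.4587, -0.3009, 0.0292]
tcp_rot: [0.128, 3.139, -0.0]
wrist_force: [-3.5, 3.1, 11.1]
width: 0.256
grip_force: 40.9
```

Emit:
{"op": "play_rows", "data": {"claw": 0.2, "rows": [[[0,0,-0.004],[0,0,0]],[[0,0,-0.004],[0,0,0]],[[0,0,-0.004],[0,0,0]],[[0,0,-0.004],[0,0,0]],[[0,0,-0.004],[0,0,0]],[[0,0,-0.004],[0,0,0]]]}}

```text
time: 7.63
tool_pos: [0.4584, -0.3008, 0.0285]
tcp_rot: [-0.128, -3.139, -0.0]
wrist_force: [-0.4, 0.3, 0.1]
width: 0.597
grip_force: 0.0
```

Emit:
{"op": "play_rows", "data": {"claw": 0.8, "rows": [[[0,0,-0.05],[0,0,0]],[[0,0,-0.12],[0,0,0]],[[0,0,-0.22],[0,0,0]],[[0,0,-0.32],[0,0,0]],[[0,0,-0.4],[0,0,0]],[[0,0,-0.4],[0,0,0]],[[0.12,0.9,-0.4],[0,0,0]],[[0.12,0.9,-0.4],[0,0,0]],[[0.12,0.9,-0.4],[0,0,0]],[[0.12,0.9,-0.4],[0,0,0]],[[0.12,0.9,-0.4],[0,0,0]],[[0.12,0.92,-0.4],[0,0,0]],[[0.12,0.93,-0.4],[0,0,0]],[[0.12,0.93,-0.4],[0,0,0]],[[0.12,0.93,-0.4],[0,0,0]]]}}

```text
time: 8.88
tool_pos: [0.4477, -0.067, 0.1289]
tcp_rot: [0.126, 3.139, -0.001]
wrist_force: [-0.2, 0.1, -0.1]
width: 0.9
grip_force: 0.0
```

```bash
python3 - <<'E'
from h import *
from workcell import bot,cams
s,c,(H,S,V)=shot(bot,cams,"w4");print(s["tool_pos"],s["tcp_rot"],s["width"],s["wrist_force"])
ct=(.445,-.0683)
print("ring",fixr(c,ct,.046,.03,S,1,-100,100),fixr(c,ct,.046,.03,S,1,-40,40),"bore",fixr(c,ct,.046,.0255,V,1,0,360),"bath",fixr(c,ct,.034,.066,S,1,-90,95))
print(togo(s,[.445,-.0683,.022]))
E
```

```text
[ 0.44767255 -0.0670299   0.12893483] [ 1.26333232e-01  3.13872382e+00 -1.01587471e-03] 0.8998583660999705 [-0.17184538  0.09647923 -0.13700189]
ring [ 4.432e-01 -6.820e-02  7.000e-04  3.000e-04] [ 0.4419 -0.0642  0.0012 -0.    ] bore [ 4.459e-01 -6.860e-02  2.000e-04  2.000e-04] bath [ 4.453e-01 -6.850e-02  2.000e-04 -2.000e-04]
(array([ 0.0104, -0.0057,  0.4277]), array([-0.0008,  0.0004,  0.    ]))
```

View pics/w4.png

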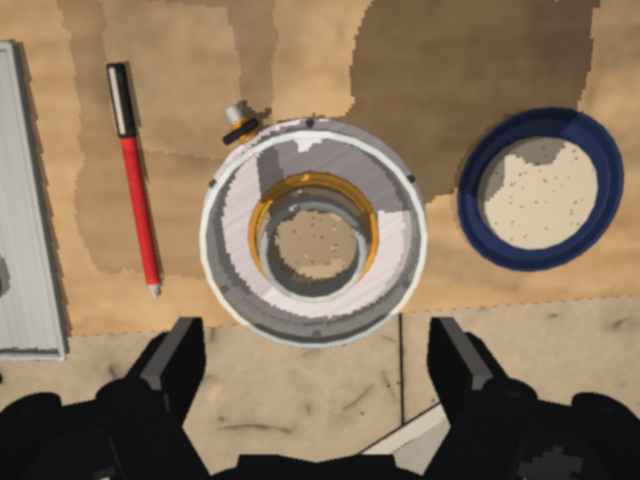

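The ring is empty with the stained disc inside it at (317,245), and the clean disc is at (540,190). Next I'll grip the ring.

Emit:
{"op": "play_rows", "data": {"rows": [[[0.009,-0.006,0.12],[0,0,0]],[[0.009,-0.006,0.24],[0,0,0]],[[0.009,-0.006,0.34],[0,0,0]],[[0.009,-0.006,0.4],[0,0,0]],[[0.009,-0.006,0.42],[0,0,0]],[[0.009,-0.006,0.425],[0,0,0]],[[0.009,-0.006,0.425],[0,0,0]],[[0.009,-0.006,0.425],[0,0,0]]]}}

```text
time: 9.6
tool_pos: [0.4465, -0.0688, 0.0237]
tcp_rot: [0.129, 3.137, -0.001]
wrist_force: [0.3, 0.5, -0.5]
width: 0.902
grip_force: 0.0
```

Emit:
{"op": "play_rows", "data": {"claw": 0.2, "newtons": 30, "rows": [[[0,0,0],[0,0,0]],[[0,0,0],[0,0,0]],[[0,0,0],[0,0,0]],[[0,0,0],[0,0,0]],[[0,0,0],[0,0,0]]]}}

```text
time: 10.02
tool_pos: [0.4466, -0.0684, 0.024]
tcp_rot: [0.127, 3.136, -0.001]
wrist_force: [-1.1, -1.3, 6.2]
width: 0.677
grip_force: 32.7
```

Emit:
{"op": "play_rows", "data": {"rows": [[[0,0,-0.01],[0,0,0]],[[0,0,-0.03],[0,0,0]],[[0,0,-0.06],[0,0,0]],[[0,0,-0.1],[0,0,0]],[[0,0,-0.16],[0,0,0]],[[0,0,-0.22],[0,0,0]],[[0,0,-0.28],[0,0,0]],[[0,0,-0.32],[0,0,0]],[[0,0,-0.32],[0,0,0]]]}}

```text
time: 10.77
tool_pos: [0.4474, -0.0684, 0.1056]
tcp_rot: [0.128, 3.133, -0.001]
wrist_force: [0.7, -0.0, -0.7]
width: 0.674
grip_force: 32.6
```

Emit:
{"op": "play_rows", "data": {"rows": [[[0.02,-0.06,0],[0,0,0]],[[0.04,-0.16,0],[0,0,0]],[[0.07,-0.28,0],[0,0,0]],[[0.1,-0.4,0],[0,0,0]],[[0.14,-0.52,0],[0,0,0]],[[0.17,-0.64,0],[0,0,0]],[[0.2,-0.76,0],[0,0,0]],[[0.23,-0.86,0],[0,0,0]],[[0.243,-0.9,0],[0,0,0]],[[0.243,-0.917,0],[0,0,0]],[[0.243,-0.917,0],[0,0,0]],[[0.243,-0.917,0],[0,0,0]]]}}

```text
time: 11.77
tool_pos: [0.366, -0.2906, 0.1021]
tcp_rot: [-0.128, -3.138, -0.002]
wrist_force: [0.6, -0.9, -1.5]
width: 0.68
grip_force: 32.6
```

```bash
python3 - <<'E'
from h import *
from workcell import bot,cams
s,c,_=shot(bot,cams,"w5");print(s["tool_pos"],s["tcp_rot"],s["width"],s["wrist_force"])
E
```

```text
[ 0.3659866  -0.29058757  0.10207387] [-1.28027567e-01 -3.13842203e+00 -1.94173143e-03] 0.6797168359536603 [ 0.5697858  -0.88402797 -1.48450409]
```

View pics/w5.png

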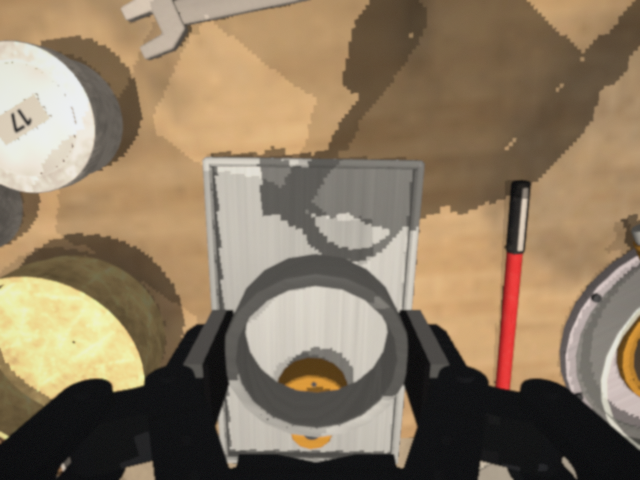

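The ring is held level at (315,340) over the near half of the tray, and the cap stands at the far end. I'll lower the ring and probe for contact.

Emit:
{"op": "play_rows", "data": {"rows": [[[0,0,0.08],[0,0,0]],[[0,0,0.16],[0,0,0]],[[0,0,0.24],[0,0,0]],[[0,0,0.31],[0,0,0]],[[0,0,0.355],[0,0,0]],[[0,0,0.38],[0,0,0]],[[0,0,0.39],[0,0,0]],[[0,0,0.394],[0,0,0]],[[0,0,0.396],[0,0,0]],[[0,0,0.396],[0,0,0]],[[0,0,0.396],[0,0,0]]]}}

```text
time: 12.73
tool_pos: [0.3667, -0.2922, 0.0044]
tcp_rot: [0.128, 3.138, -0.002]
wrist_force: [0.7, -0.3, -1.3]
width: 0.674
grip_force: 32.7
```

Emit:
{"op": "play_rows", "data": {"rows": [[[0,0,0.002],[0,0,0]],[[0,0,0.004],[0,0,0]],[[0,0,0.004],[0,0,0]],[[0,0,0.004],[0,0,0]]]}}

```text
time: 13.07
tool_pos: [0.3659, -0.2916, 0.0026]
tcp_rot: [0.128, 3.139, -0.0]
wrist_force: [-0.3, 0.2, -1.3]
width: 0.674
grip_force: 32.7
```

Emit:
{"op": "play_rows", "data": {"rows": [[[0,0,0.002],[0,0,0]],[[0,0,0.004],[0,0,0]],[[0,0,0.004],[0,0,0]],[[0,0,0.004],[0,0,0]]]}}

```text
time: 13.4
tool_pos: [0.3659, -0.2915, 0.0014]
tcp_rot: [-0.128, -3.139, -0.0]
wrist_force: [1.0, 0.2, -1.6]
width: 0.671
grip_force: 32.7
```

Emit:
{"op": "play_rows", "data": {"rows": [[[0,0,0.002],[0,0,0]],[[0,0,0.004],[0,0,0]],[[0,0,0.004],[0,0,0]],[[0,0,0.004],[0,0,0]]]}}

```text
time: 13.73
tool_pos: [0.366, -0.2916, 0.0011]
tcp_rot: [-0.128, -3.139, -0.0]
wrist_force: [-2.0, 1.8, 5.4]
width: 0.676
grip_force: 33.4
```

Emit:
{"op": "play_rows", "data": {"claw": 0.6, "rows": [[[0,0,0],[0,0,0]],[[0,0,0],[0,0,0]],[[0,0,0],[0,0,0]],[[0,0,0],[0,0,0]],[[0,0,0],[0,0,0]]]}}

```text
time: 14.15
tool_pos: [0.366, -0.2916, 0.0005]
tcp_rot: [0.128, 3.139, -0.0]
wrist_force: [-0.6, -0.2, -0.0]
width: 0.801
grip_force: 0.0
```

Emit:
{"op": "play_rows", "data": {"rows": [[[0,0,-0.05],[0,0,0]],[[0,0,-0.14],[0,0,0]],[[0,0,-0.28],[0,0,0]],[[0,0,-0.4],[0,0,0]],[[0,0,-0.48],[0,0,0]],[[0,0,-0.5],[0,0,0]]]}}

```text
time: 14.65
tool_pos: [0.3683, -0.2936, 0.1299]
tcp_rot: [0.128, 3.133, -0.008]
wrist_force: [0.6, -0.1, 0.7]
width: 0.8
grip_force: 0.0
```

Emit:
{"op": "play_rows", "data": {"claw": 0.9, "rows": [[[-0.245,0.915,0],[0,0,0]],[[-0.245,0.915,0],[0,0,0]],[[-0.245,0.915,0],[0,0,0]],[[-0.245,0.915,0],[0,0,0]],[[-0.245,0.915,0],[0,0,0]],[[-0.245,0.915,0],[0,0,0]],[[-0.245,0.915,0],[0,0,0]],[[-0.245,0.915,0],[0,0,0]],[[-0.245,0.915,0],[0,0,0]],[[-0.245,0.915,0],[0,0,0]]]}}

```text
time: 15.48
tool_pos: [0.4449, -0.0694, 0.1248]
tcp_rot: [-0.13, -3.138, 0.0]
wrist_force: [-0.0, 0.2, 0.0]
width: 0.951
grip_force: 0.0
```

```bash
python3 - <<'E'
from h import *
from workcell import bot,cams
s,c,(H,S,V)=shot(bot,cams,"w6");print(s["tool_pos"],s["tcp_rot"],s["width"],s["wrist_force"])
ct=(.445,-.0683)
for ch,n in((S,"S"),(V,"V"),(H,"H")):
  for sg in(1,-1): print(n,sg,"disc",fixr(c,ct,.026,.034,ch,sg,-100,100),fixr(c,ct,.026,.034,ch,sg,0,360))
print("lip",fixr(c,ct,.015,.041,S,-1,0,360),"bath",fixr(c,ct,.034,.066,S,1,-90,95))
print(togo(s,[.445,-.0683,.0095]))
E
```

```text
[ 0.44486131 -0.06941928  0.12482846] [-1.29550351e-01 -3.13754141e+00  3.16336245e-04] 0.9513103892885333 [-0.04431375  0.21600573  0.01837356]
S 1 disc [ 4.452e-01 -6.850e-02  2.000e-04 -2.000e-04] [ 4.453e-01 -6.850e-02  2.000e-04 -2.000e-04]
S -1 disc [ 0.4481 -0.0684  0.001   0.001 ] [ 0.4499 -0.0689  0.0022 -0.0009]
V 1 disc [ 4.459e-01 -6.850e-02  2.000e-04  0.000e+00] [ 4.455e-01 -6.840e-02  4.000e-04  4.000e-04]
V -1 disc [ 0.4419 -0.0676  0.0013  0.    ] [ 0.4435 -0.0678  0.0019 -0.0007]
H 1 disc [ 4.452e-01 -6.840e-02  4.000e-04  3.000e-04] [ 4.451e-01 -6.830e-02  4.000e-04  2.000e-04]
H -1 disc [ 0.4487 -0.0682  0.0011  0.0011] [ 4.489e-01 -6.820e-02  1.300e-03  3.000e-04]
lip [ 0.446  -0.0684  0.0006 -0.0006] bath [ 4.452e-01 -6.850e-02  2.000e-04 -0.000e+00]
(array([-0.0008,  0.0046,  0.4613]), array([-0.0003, -0.0017, -0.    ]))
```

View pics/w6.png

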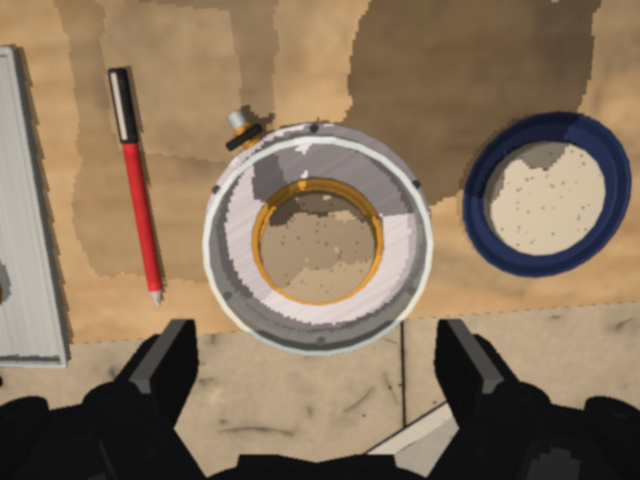

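The stained disc alone is in the seat at (318,248), and the fit puts it on the axis at (0.4453, -0.0684). Next I'll grip it.

Emit:
{"op": "play_rows", "data": {"rows": [[[-0.001,0.004,0.12],[0,0,0]],[[-0.001,0.004,0.24],[0,0,0]],[[-0.001,0.004,0.34],[0,0,0]],[[-0.001,0.004,0.41],[0,0,0]],[[-0.001,0.004,0.44],[0,0,0]],[[-0.001,0.004,0.452],[0,0,0]],[[-0.001,0.004,0.456],[0,0,0]],[[-0.001,0.004,0.456],[0,0,0]],[[-0.001,0.004,0.456],[0,0,0]],[[-0.001,0.004,0.456],[0,0,0]],[[-0.001,0.004,0.456],[0,0,0]]]}}

```text
time: 16.45
tool_pos: [0.4469, -0.0677, 0.0126]
tcp_rot: [0.128, 3.137, -0.001]
wrist_force: [-1.0, -0.2, -0.1]
width: 0.949
grip_force: 0.0
```

```bash
python3 - <<'E'
from h import *
from workcell import bot,cams
s,c,(H,S,V)=shot(bot,cams,"w7");print(s["tool_pos"],s["tcp_rot"],s["width"],s["wrist_force"],togo(s,[.4453,-.0684,.0105]))
E
```

```text
[ 0.44689146 -0.06773837  0.0125519 ] [ 1.27686127e-01  3.13693028e+00 -5.46210151e-04] 0.9485150919278716 [-0.96945573 -0.2036951  -0.13324238] (array([ 0.0061, -0.0032,  0.0082]), array([-0.0003,  0.0026,  0.    ]))
```

View pics/w7.png

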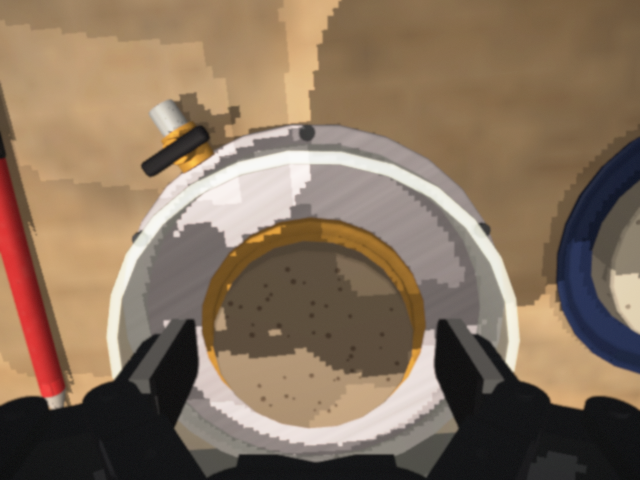

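Emit:
{"op": "play_rows", "data": {"rows": [[[0.002,-0.001,0],[0,0,0]],[[0.002,-0.001,0],[0,0,0]],[[0.002,-0.001,0],[0,0,0]],[[0.002,-0.001,0],[0,0,0]],[[0.002,-0.001,0],[0,0,0]],[[0.002,-0.001,0],[0,0,0]]]}}

```text
time: 17.0
tool_pos: [0.4454, -0.0677, 0.0115]
tcp_rot: [-0.128, -3.139, -0.0]
wrist_force: [0.2, -0.8, 0.3]
width: 0.95
grip_force: 0.0
```

Emit:
{"op": "play_rows", "data": {"claw": 0.4, "newtons": 30, "rows": [[[0,0,0],[0,0,0]],[[0,0,0],[0,0,0]],[[0,0,0],[0,0,0]],[[0,0,0],[0,0,0]],[[0,0,0],[0,0,0]]]}}

```text
time: 17.42
tool_pos: [0.4455, -0.0678, 0.0118]
tcp_rot: [0.128, 3.139, 0.0]
wrist_force: [-2.3, 0.3, 5.5]
width: 0.774
grip_force: 33.5
```

Emit:
{"op": "play_rows", "data": {"rows": [[[0,0,-0.01],[0,0,0]],[[0,0,-0.03],[0,0,0]],[[0,0,-0.06],[0,0,0]],[[0,0,-0.1],[0,0,0]],[[0,0,-0.16],[0,0,0]],[[0,0,-0.24],[0,0,0]],[[0,0,-0.32],[0,0,0]],[[0,0,-0.4],[0,0,0]],[[0,0,-0.44],[0,0,0]],[[0,0,-0.44],[0,0,0]]]}}

```text
time: 18.25
tool_pos: [0.448, -0.0683, 0.125]
tcp_rot: [0.128, 3.132, -0.002]
wrist_force: [0.3, -0.6, -0.5]
width: 0.775
grip_force: 33.9
```

Emit:
{"op": "play_rows", "data": {"rows": [[[0,0.04,0],[0,0,0]],[[0.01,0.12,0],[0,0,0]],[[0.02,0.22,0],[0,0,0]],[[0.03,0.32,0],[0,0,0]],[[0.04,0.42,0],[0,0,0]],[[0.04,0.52,0],[0,0,0]],[[0.05,0.62,0],[0,0,0]],[[0.06,0.72,0],[0,0,0]]]}}

```text
time: 18.92
tool_pos: [0.4433, 0.1144, 0.1196]
tcp_rot: [-0.128, -3.136, 0.001]
wrist_force: [0.1, -0.8, -1.2]
width: 0.773
grip_force: 33.9
```

Emit:
{"op": "play_rows", "data": {"rows": [[[0.01,0.1,0],[0,0,0]],[[0.02,0.2,0],[0,0,0]],[[0.03,0.3,0],[0,0,0]],[[0.03,0.4,0],[0,0,0]],[[0.04,0.5,0],[0,0,0]],[[0.05,0.58,0],[0,0,0]],[[0.05,0.64,0],[0,0,0]],[[0.055,0.68,0],[0,0,0]],[[0.055,0.69,0],[0,0,0]],[[0.055,0.69,0],[0,0,0]],[[0.055,0.69,0],[0,0,0]],[[0.055,0.69,0],[0,0,0]],[[0.055,0.69,0],[0,0,0]]]}}

```text
time: 20.0
tool_pos: [0.4455, 0.285, 0.1215]
tcp_rot: [-0.13, -3.139, 0.0]
wrist_force: [-0.3, -0.4, -1.5]
width: 0.771
grip_force: 33.9
```

```bash
python3 - <<'E'
from h import *
from workcell import bot,cams
s,c,(H,S,V)=shot(bot,cams,"w8");print(s["tool_pos"],s["tcp_rot"],s["width"],s["wrist_force"])
ct=(.3935,.286);print(proj(c,[[*ct,.0075]]))
for a in((0,360),(90,270)): print(fixr(c,ct,.0075,.052,V,1,*a,w=.006),fixr(c,ct,.0075,.052,H,-1,*a,w=.006),edge(c,ct,.0075,.044,.058,V,1,*a))
# held disc outline
print(togo(s,[*fixr(c,ct,.0075,.052,V,1,90,270,w=.006)[:2],.12]))
E
```

```text
[0.44547789 0.28495992 0.12150198] [-1.29704294e-01 -3.13878196e+00  4.44112408e-04] 0.770971343850793 [-0.27005595 -0.40929214 -1.46527224]
[[309.95630065 155.01893975]]
[ 0.3928  0.2855  0.0006 -0.0006] [ 0.3927  0.2855  0.001  -0.001 ] [3.928e-01 2.855e-01 5.140e-02 1.000e-04]
[ 3.934e-01  2.855e-01  2.000e-04 -2.000e-04] [ 3.939e-01  2.855e-01  2.000e-04 -2.000e-04] [3.926e-01 2.855e-01 5.130e-02 1.000e-04]
(array([ 0.2078, -0.015 ,  0.006 ]), array([-0.0004, -0.0002, -0.    ]))
```

View pics/w8.png

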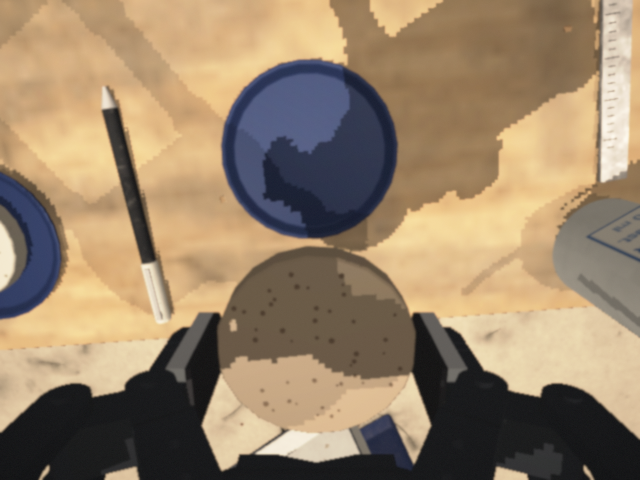

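The clogged disc is held level at (317,340). The empty dish is centred at (310,148), which is (0.3929, 0.2855).

Emit:
{"op": "play_rows", "data": {"rows": [[[0.03,-0.002,0],[0,0,0]],[[0.08,-0.005,0],[0,0,0]],[[0.14,-0.01,0],[0,0,0]],[[0.19,-0.013,0.02],[0,0,0]],[[0.21,-0.015,0.07],[0,0,0]],[[0.21,-0.015,0.13],[0,0,0]],[[0.21,-0.015,0.2],[0,0,0]],[[0.21,-0.015,0.27],[0,0,0]],[[0.21,-0.015,0.33],[0,0,0]],[[0.21,-0.015,0.38],[0,0,0]],[[0.21,-0.015,0.41],[0,0,0]],[[0.21,-0.015,0.43],[0,0,0]],[[0.21,-0.015,0.445],[0,0,0]],[[0.21,-0.015,0.452],[0,0,0]],[[0.21,-0.015,0.456],[0,0,0]],[[0.21,-0.015,0.458],[0,0,0]],[[0.21,-0.015,0.458],[0,0,0]],[[0.21,-0.015,0.458],[0,0,0]]]}}

```text
time: 21.55
tool_pos: [0.3932, 0.2866, 0.0075]
tcp_rot: [0.128, 3.138, 0.001]
wrist_force: [0.0, 0.2, -0.8]
width: 0.77
grip_force: 33.9
```

Emit:
{"op": "play_rows", "data": {"rows": [[[0,0,0.002],[0,0,0]],[[0,0,0.004],[0,0,0]],[[0,0,0.006],[0,0,0]],[[0,0,0.008],[0,0,0]],[[0,0,0.008],[0,0,0]],[[0,0,0.008],[0,0,0]],[[0,0,0.008],[0,0,0]]]}}

```text
time: 22.13
tool_pos: [0.3928, 0.2864, 0.005]
tcp_rot: [-0.128, -3.139, 0.0]
wrist_force: [0.2, 0.6, -2.2]
width: 0.768
grip_force: 33.9
```

Emit:
{"op": "play_rows", "data": {"rows": [[[0,-0.002,0.002],[0,0,0]],[[0,-0.002,0.004],[0,0,0]],[[0,-0.002,0.005],[0,0,0]],[[0,-0.002,0.006],[0,0,0]],[[0,-0.002,0.006],[0,0,0]],[[0,-0.002,0.006],[0,0,0]]]}}

```text
time: 22.63
tool_pos: [0.3928, 0.2859, 0.0035]
tcp_rot: [-0.128, -3.139, 0.0]
wrist_force: [-0.2, 0.9, -1.5]
width: 0.774
grip_force: 33.9
```

Emit:
{"op": "play_rows", "data": {"rows": [[[0,0,0.001],[0,0,0]],[[0,0,0.002],[0,0,0]],[[0,0,0.002],[0,0,0]],[[0,0,0.002],[0,0,0]]]}}

```text
time: 22.97
tool_pos: [0.3928, 0.2859, 0.003]
tcp_rot: [-0.128, -3.139, 0.0]
wrist_force: [0.4, -0.2, -1.7]
width: 0.77
grip_force: 33.9
```

Emit:
{"op": "play_rows", "data": {"rows": [[[0,0,0.001],[0,0,0]],[[0,0,0.002],[0,0,0]],[[0,0,0.002],[0,0,0]],[[0,0,0.002],[0,0,0]]]}}

```text
time: 23.3
tool_pos: [0.3928, 0.286, 0.0028]
tcp_rot: [-0.128, -3.139, -0.0]
wrist_force: [-1.0, -1.5, 3.5]
width: 0.774
grip_force: 34.4
```

Emit:
{"op": "play_rows", "data": {"claw": 0.9, "rows": [[[0,0,0],[0,0,0]],[[0,0,0],[0,0,0]],[[0,0,0],[0,0,0]],[[0,0,0],[0,0,0]],[[0,0,-0.02],[0,0,0]],[[0,0,-0.06],[0,0,0]],[[0,0,-0.14],[0,0,0]],[[0,0,-0.26],[0,0,0]],[[0,0,-0.38],[0,0,0]],[[0,0,-0.48],[0,0,0]],[[0,0,-0.5],[0,0,0]]]}}

```text
time: 24.22
tool_pos: [0.396, 0.288, 0.1337]
tcp_rot: [0.128, 3.131, 0.009]
wrist_force: [1.0, 0.8, 0.4]
width: 0.949
grip_force: 0.0
```

Emit:
{"op": "play_rows", "data": {"rows": [[[-0.221,-0.854,0],[0,0,0]],[[-0.221,-0.854,0],[0,0,0]],[[-0.221,-0.854,0],[0,0,0]],[[-0.221,-0.854,0],[0,0,0]],[[-0.221,-0.854,0],[0,0,0]],[[-0.221,-0.854,0],[0,0,0]],[[-0.221,-0.854,0],[0,0,0]],[[-0.221,-0.854,0],[0,0,0]],[[-0.221,-0.854,0],[0,0,0]],[[-0.221,-0.854,0],[0,0,0]],[[-0.221,-0.854,0],[0,0,0]],[[-0.221,-0.854,0],[0,0,0]],[[-0.221,-0.854,0],[0,0,0]]]}}

```text
time: 25.3
tool_pos: [0.4303, 0.0694, 0.1275]
tcp_rot: [-0.125, -3.139, 0.0]
wrist_force: [0.6, -0.3, 0.7]
width: 0.959
grip_force: 0.0
```

```bash
python3 - <<'E'
from h import *
from workcell import bot,cams
s,c,(H,S,V)=shot(bot,cams,"w9");print(s["tool_pos"],s["tcp_rot"],s["width"],s["wrist_force"])
ct=(.4305,.069);print(proj(c,[[*ct,.017]]))
for a in((0,360),(-100,100)): print([fixr(c,ct,.017,.034,ch,sg,*a).tolist() for ch,sg in((S,1),(V,-1))],edge(c,ct,.017,.030,.038,S,1,*a),fixr(c,(.4305,.073),.0075,.052,V,1,0,360))
print(togo(s,[.4305,.069,.004]))
t=cams.read_camera("top");k=[int(v) for v in proj(t,[[.393,.2855,.017]])[0]]
b=t["image"][k[1]-45:k[1]+45,k[0]-60:k[0]+60];cv2.imwrite("pics/s9.png",cv2.hconcat([c["image"],cv2.resize(b,(640,480))])[::2,::2,::-1])
E
```

```text
[0.43034547 0.06941673 0.12746244] [-1.25267036e-01 -3.13890081e+00  2.02619859e-05] 0.9587745140534324 [ 0.61373137 -0.33107817  0.68177455]
[[314.7374429  242.30042864]]
[[0.4294, 0.0693, 0.0008, 0.0008], [0.4294, 0.0692, 0.0004, -0.0004]] [4.292e-01 6.930e-02 3.500e-02 2.000e-04] [ 0.4308  0.0736  0.0006 -0.0006]
[[0.4307, 0.0692, 0.0002, 0.0002], [0.4291, 0.0692, 0.0003, -0.0002]] [4.298e-01 6.920e-02 3.470e-02 1.000e-04] [ 0.4308  0.0736  0.0006 -0.0006]
(array([-0.0008, -0.0016,  0.4938]), array([-0.    , -0.0002, -0.    ]))
```

View pics/s9.png

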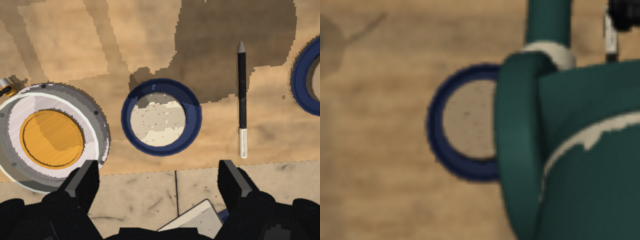

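The left half shows the clean disc at (158,120) in its dish and the empty seat beside it. The right half shows the clogged disc lying in the other dish. Next I'll grip the clean disc.

Emit:
{"op": "play_rows", "data": {"rows": [[[0,-0.001,0.12],[0,0,0]],[[0,-0.001,0.24],[0,0,0]],[[0,-0.001,0.34],[0,0,0]],[[0,-0.001,0.42],[0,0,0]],[[0,-0.001,0.46],[0,0,0]],[[0,-0.001,0.485],[0,0,0]],[[0,-0.001,0.495],[0,0,0]],[[0,-0.001,0.497],[0,0,0]],[[0,-0.001,0.497],[0,0,0]],[[0,-0.001,0.497],[0,0,0]],[[0,-0.001,0.497],[0,0,0]],[[0,-0.001,0.497],[0,0,0]],[[0,-0.001,0.497],[0,0,0]],[[0,-0.001,0.497],[0,0,0]]]}}

```text
time: 26.57
tool_pos: [0.4307, 0.0684, 0.0036]
tcp_rot: [0.128, 3.138, 0.0]
wrist_force: [-0.3, -0.1, 0.9]
width: 0.953
grip_force: 0.0
```

Emit:
{"op": "play_rows", "data": {"claw": 0.4, "newtons": 30, "rows": [[[0,0,0],[0,0,0]],[[0,0,0],[0,0,0]],[[0,0,0],[0,0,0]],[[0,0,0],[0,0,0]],[[0,0,0],[0,0,0]],[[0,0,0],[0,0,0]]]}}

```text
time: 27.07
tool_pos: [0.4306, 0.0684, 0.0037]
tcp_rot: [-0.128, -3.139, 0.0]
wrist_force: [-1.1, -0.1, 5.7]
width: 0.777
grip_force: 32.9
```

Emit:
{"op": "play_rows", "data": {"rows": [[[0,0,-0.01],[0,0,0]],[[0,0,-0.03],[0,0,0]],[[0,0,-0.06],[0,0,0]],[[0,0,-0.11],[0,0,0]],[[0,0,-0.18],[0,0,0]],[[0,0,-0.26],[0,0,0]],[[0,0,-0.32],[0,0,0]],[[0,0,-0.36],[0,0,0]],[[0,0,-0.37],[0,0,0]],[[0,0,-0.37],[0,0,0]]]}}

```text
time: 27.9
tool_pos: [0.4311, 0.0685, 0.0967]
tcp_rot: [0.128, 3.137, 0.0]
wrist_force: [-0.2, 0.2, -0.4]
width: 0.773
grip_force: 33.9
```

Emit:
{"op": "play_rows", "data": {"rows": [[[-0.005,-0.03,0],[0,0,0]],[[-0.015,-0.09,0],[0,0,0]],[[-0.03,-0.16,0],[0,0,0]],[[-0.045,-0.24,0],[0,0,0]],[[-0.06,-0.32,0],[0,0,0]],[[-0.075,-0.4,0],[0,0,0]],[[-0.09,-0.47,0],[0,0,0]],[[-0.1,-0.52,0],[0,0,0]],[[-0.103,-0.541,0],[0,0,0]],[[-0.103,-0.541,0],[0,0,0]],[[-0.103,-0.541,0],[0,0,0]],[[-0.103,-0.541,0],[0,0,0]],[[-0.103,-0.541,0],[0,0,0]],[[-0.103,-0.541,0],[0,0,0]]]}}

```text
time: 29.07
tool_pos: [0.445, -0.0679, 0.0957]
tcp_rot: [-0.126, -3.139, -0.0]
wrist_force: [-0.4, 0.3, -1.1]
width: 0.772
grip_force: 33.9
```

```bash
python3 - <<'E'
from h import *
from workcell import bot,cams
s,c,(H,S,V)=shot(bot,cams,"w10");print(s["tool_pos"],s["tcp_rot"],s["width"],s["wrist_force"])
zt=s["tool_pos"][2]-.0007+.014;ct=s["tool_pos"][:2]-[.0004,0]
for ch,sg in((S,1),(S,-1),(V,-1)): print("disc",fixr(c,ct,zt,.034,ch,sg,110,250,w=.003),fixr(c,ct,zt,.034,ch,sg,-60,60,w=.003))
print("bath",fixr(c,(.4453,-.0685),.034,.066,S,1,-60,75),"in",fixr(c,(.4453,-.0685),.034,.066,S,1,100,260))
# same for the clogged disc in w8 (known x offset -.0002)
c=dict(np.load("w8.npz"));H,S,V=cv2.split(cv2.cvtColor(c["image"],cv2.COLOR_RGB2HSV))
for ch,sg in((S,1),(S,-1),(V,-1)): print("w8",fixr(c,(.4453,.285),.1215+.0002+.014,.034,ch,sg,110,250,w=.003),fixr(c,(.4453,.285),.1215+.0002+.014,.034,ch,sg,-60,60,w=.003))
E
```

```text
[ 0.44495809 -0.06785076  0.09568642] [-1.26183203e-01 -3.13881184e+00 -1.99019135e-04] 0.7724446742662108 [-0.41568725  0.28255543 -1.09640573]
disc [ 0.4416 -0.0676  0.0005  0.    ] [ 4.432e-01 -6.740e-02  2.000e-04 -0.000e+00]
disc [ 4.465e-01 -6.810e-02  1.100e-03  3.000e-04] [ 4.481e-01 -6.710e-02  1.200e-03  1.000e-04]
disc [ 4.448e-01 -6.750e-02  2.000e-04 -0.000e+00] [ 4.428e-01 -6.660e-02  2.000e-04  0.000e+00]
bath [ 4.467e-01 -6.920e-02  1.900e-03 -1.000e-04] in [ 4.409e-01 -6.750e-02  8.000e-04 -3.000e-04]
w8 [ 4.445e-01  2.853e-01  6.000e-04 -2.000e-04] [0.4422 0.2852 0.001  0.    ]
w8 [0.4465 0.2861 0.0007 0.    ] [ 4.458e-01  2.855e-01  2.000e-04 -0.000e+00]
w8 [ 4.469e-01  2.848e-01  2.000e-04 -0.000e+00] [ 4.450e-01  2.864e-01  1.100e-03 -1.000e-04]
```

View pics/w10.png

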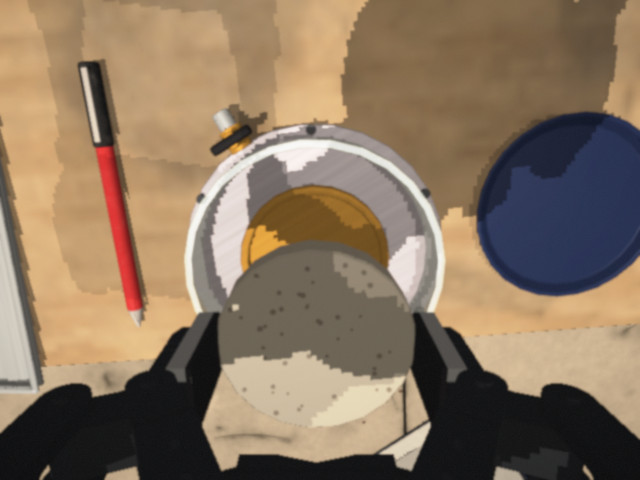

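The clean disc is held at (317,335) over the empty brass seat. I'll compare its offset in the hand with that of the clogged disc in w8.

```bash
python3 - <<'E'
from h import *
for n,z in(("w8",.1215),("w10",.0957)):
    c=dict(np.load(n+".npz"));im=cv2.GaussianBlur(c["image"].astype(np.float32),(0,0),1)[:,300:336].mean(1)
    g=np.linalg.norm(np.gradient(im,axis=0),axis=1)
    print(n,[(i,round(float(g[i]),1)) for i in range(220,445) if g[i]==g[max(0,i-3):i+4].max() and g[i]>4])
    T=c["T"];
    # where tool-frame disc top edge should appear, offset 0, for underside = TCP-dz
    for off in(-.002,-.001,0,.001):
        dz=-.0002 if n=="w8" else .0007
        tp=np.array([.4455,.2850,z]) if n=="w8" else np.array([.4450,-.0679,z])
        P=[tp+[off-.034,0,.014-dz],tp+[off+.034,0,.014-dz],tp+[off-.034,0,-dz]]
        print(off,np.round(proj(c,P)[:,1],1))
E
```

```text
w8 [(238, 40.8), (247, 35.4), (256, 4.6), (354, 12.1), (363, 6.2), (368, 7.0), (418, 4.1), (432, 17.7)]
-0.002 [246.  427.4 234. ]
-0.001 [249.1 429.7 236.8]
0 [252.2 432.  239.6]
0.001 [255.2 434.2 242.4]
w10 [(240, 10.6), (250, 6.0), (351, 10.9), (359, 9.3), (364, 7.9), (426, 11.3)]
-0.002 [245.3 425.7 233.3]
-0.001 [248.3 428.  236.1]
0 [251.3 430.3 238.9]
0.001 [254.4 432.6 241.7]
```

Emit:
{"op": "play_rows", "data": {"rows": [[[-0.005,-0.002,0.03],[0,0,0]],[[-0.005,-0.002,0.08],[0,0,0]],[[-0.005,-0.002,0.14],[0,0,0]],[[-0.005,-0.002,0.2],[0,0,0]],[[-0.005,-0.002,0.25],[0,0,0]],[[-0.005,-0.002,0.28],[0,0,0]],[[-0.005,-0.002,0.295],[0,0,0]],[[-0.005,-0.002,0.3],[0,0,0]],[[-0.005,-0.002,0.3],[0,0,0]],[[-0.005,-0.002,0.3],[0,0,0]],[[-0.005,-0.002,0.3],[0,0,0]],[[-0.005,-0.002,0.3],[0,0,0]],[[-0.005,-0.002,0.3],[0,0,0]]]}}

```text
time: 30.2
tool_pos: [0.4469, -0.0692, 0.0214]
tcp_rot: [0.128, 3.138, -0.0]
wrist_force: [-0.2, 0.6, -1.2]
width: 0.772
grip_force: 33.9
```

Emit:
{"op": "play_rows", "data": {"rows": [[[0,0,0.003],[0,0,0]],[[0,0,0.006],[0,0,0]],[[0,0,0.009],[0,0,0]],[[0,0,0.012],[0,0,0]],[[0,0,0.012],[0,0,0]],[[0,0,0.012],[0,0,0]],[[0,0,0.012],[0,0,0]]]}}

```text
time: 30.78
tool_pos: [0.4463, -0.0691, 0.0177]
tcp_rot: [-0.128, -3.139, 0.0]
wrist_force: [-0.3, -0.3, -1.1]
width: 0.774
grip_force: 33.9
```

Next I'll correct y by +0.5 mm and creep down.

Emit:
{"op": "play_rows", "data": {"rows": [[[0,0.002,0.002],[0,0,0]],[[0,0.002,0.004],[0,0,0]],[[0,0.002,0.006],[0,0,0]],[[0,0.002,0.008],[0,0,0]],[[0,0.002,0.01],[0,0,0]],[[0,0.002,0.01],[0,0,0]],[[0,0.002,0.01],[0,0,0]]]}}

```text
time: 31.37
tool_pos: [0.4463, -0.0686, 0.0152]
tcp_rot: [-0.128, -3.139, -0.0]
wrist_force: [0.1, -0.0, -1.2]
width: 0.774
grip_force: 33.9
```

Emit:
{"op": "play_rows", "data": {"rows": [[[0,0,0.002],[0,0,0]],[[0,0,0.004],[0,0,0]],[[0,0,0.005],[0,0,0]],[[0,0,0.005],[0,0,0]],[[0,0,0.005],[0,0,0]]]}}

```text
time: 31.78
tool_pos: [0.4463, -0.0686, 0.014]
tcp_rot: [-0.128, -3.139, 0.0]
wrist_force: [-0.0, 0.1, -0.9]
width: 0.771
grip_force: 33.9
```

Emit:
{"op": "play_rows", "data": {"rows": [[[0,0,0.002],[0,0,0]],[[0,0,0.003],[0,0,0]],[[0,0,0.003],[0,0,0]],[[0,0,0.003],[0,0,0]]]}}

```text
time: 32.12
tool_pos: [0.4464, -0.0686, 0.0133]
tcp_rot: [-0.128, -3.139, 0.0]
wrist_force: [0.5, -0.3, -0.5]
width: 0.766
grip_force: 33.9
```

Emit:
{"op": "play_rows", "data": {"rows": [[[0,0,0.001],[0,0,0]],[[0,0,0.002],[0,0,0]],[[0,0,0.002],[0,0,0]],[[0,0,0.002],[0,0,0]]]}}

```text
time: 32.45
tool_pos: [0.4464, -0.0686, 0.0128]
tcp_rot: [0.128, 3.139, -0.0]
wrist_force: [0.3, 0.2, -0.6]
width: 0.768
grip_force: 33.9
```

Emit:
{"op": "play_rows", "data": {"rows": [[[0,0,0.001],[0,0,0]],[[0,0,0.002],[0,0,0]],[[0,0,0.002],[0,0,0]],[[0,0,0.002],[0,0,0]]]}}

```text
time: 32.78
tool_pos: [0.4464, -0.0686, 0.0127]
tcp_rot: [-0.128, -3.139, -0.0]
wrist_force: [-2.1, 0.4, 5.6]
width: 0.773
grip_force: 34.5
```

Emit:
{"op": "play_rows", "data": {"claw": 0.9, "rows": [[[0,0,0],[0,0,0]],[[0,0,0],[0,0,0]],[[0,0,0],[0,0,0]],[[0,0,0],[0,0,0]],[[0,0,-0.02],[0,0,0]],[[0,0,-0.06],[0,0,0]],[[0,0,-0.14],[0,0,0]],[[0,0,-0.26],[0,0,0]],[[0,0,-0.38],[0,0,0]],[[0,0,-0.46],[0,0,0]],[[0,0,-0.46],[0,0,0]],[[0,0,-0.46],[0,0,0]],[[0,0,-0.46],[0,0,0]],[[0,0,-0.46],[0,0,0]],[[0,0,-0.46],[0,0,0]]]}}

```text
time: 34.03
tool_pos: [0.4451, -0.0683, 0.1258]
tcp_rot: [-0.128, -3.136, -0.001]
wrist_force: [-0.4, 0.2, 0.2]
width: 0.948
grip_force: 0.0
```

```bash
python3 - <<'E'
from h import *
from workcell import bot,cams
s,c,(H,S,V)=shot(bot,cams,"w11");print(s["tool_pos"],s["tcp_rot"],s["width"],s["wrist_force"])
ct=(.445,-.0685)
for ch,n in((S,"S"),(V,"V"),(H,"H")):
  for sg in(1,-1): print(n,sg,"disc",fixr(c,ct,.026,.034,ch,sg,-100,100),fixr(c,ct,.026,.034,ch,sg,0,360))
print("lip",fixr(c,ct,.015,.041,S,-1,0,360),"bath",fixr(c,ct,.034,.066,S,1,-90,95))
print(togo(s,[.366,-.2916,.13]))
E
```

```text
[ 0.44507261 -0.06831781  0.12580754] [-1.27749164e-01 -3.13596943e+00 -7.87456365e-04] 0.9478964970490347 [-0.36560707  0.21845277  0.24829623]
S 1 disc [ 4.451e-01 -6.830e-02  2.000e-04  0.000e+00] [ 4.45e-01 -6.82e-02  2.00e-04  0.00e+00]
S -1 disc [ 0.4481 -0.0683  0.0009  0.0009] [ 0.449  -0.0701  0.0017 -0.0007]
V 1 disc [ 4.474e-01 -6.880e-02  8.000e-04  2.000e-04] [ 0.4453 -0.068   0.0011  0.0009]
V -1 disc [ 4.436e-01 -6.800e-02  5.000e-04 -4.000e-04] [ 0.4447 -0.0689  0.0013 -0.0012]
H 1 disc [ 0.4406 -0.0681  0.0018  0.001 ] [ 4.438e-01 -6.810e-02  1.100e-03  1.000e-04]
H -1 disc [ 0.4489 -0.0684  0.0012  0.0012] [ 0.4483 -0.0686  0.0017  0.0012]
lip [ 0.446  -0.0684  0.0006 -0.0006] bath [ 4.453e-01 -6.850e-02  2.000e-04 -2.000e-04]
(array([ 0.2426, -0.9159, -0.0164]), array([ 0.0005, -0.0039,  0.    ]))
```

View pics/w11.png

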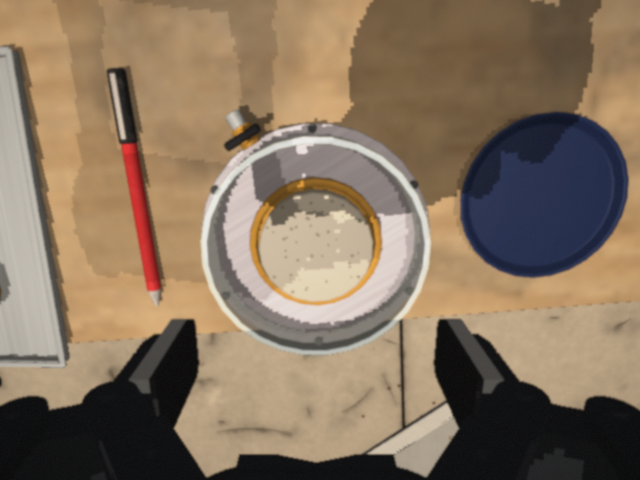

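The clean disc is seated flat at (0.4451, -0.0683), matching the cell axis. My picture allowance is used up, so from here I check by numbers only. Next is the ring.

Emit:
{"op": "play_rows", "data": {"claw": 0.6, "rows": [[[0.243,-0.916,0],[0,0,0]],[[0.243,-0.916,0],[0,0,0]],[[0.243,-0.916,0],[0,0,0]],[[0.243,-0.916,0],[0,0,0]],[[0.243,-0.916,0],[0,0,0]],[[0.243,-0.916,0],[0,0,0]],[[0.243,-0.916,0],[0,0,0]],[[0.243,-0.916,0],[0,0,0]],[[0.243,-0.916,0],[0,0,0]],[[0.243,-0.916,0],[0,0,0]],[[0.243,-0.916,0],[0,0,0]],[[0.243,-0.916,0],[0,0,0]]]}}

```text
time: 35.08
tool_pos: [0.3675, -0.2908, 0.1271]
tcp_rot: [-0.125, -3.139, -0.001]
wrist_force: [-0.1, -0.3, 0.5]
width: 0.8
grip_force: 0.0
```

```bash
python3 - <<'E'
from h import *
from workcell import bot,cams
s,c,(H,S,V)=shot(bot,cams,"w12");print(s["tool_pos"],s["tcp_rot"],s["width"])
ct=(.365,-.2916)
for ch in(V,S):
  for sg in(1,-1): print("out",fixr(c,ct,.023,.03,ch,sg,-100,100,w=.003),"bore",fixr(c,ct,.023,.0255,ch,sg,0,360,w=.003))
print(togo(s,[.366,-.2916,.0015]))
E
```

```text
[ 0.36754344 -0.29078057  0.12708929] [-1.24836773e-01 -3.13882937e+00 -5.79681515e-04] 0.7997530371388932
out [ 3.606e-01 -2.896e-01  9.000e-04 -3.000e-04] bore [ 3.660e-01 -2.913e-01  2.000e-04 -0.000e+00]
out [ 0.3666 -0.2956  0.0014  0.0006] bore [ 0.3646 -0.2873  0.0012 -0.0008]
out [ 3.606e-01 -2.873e-01  1.100e-03 -1.000e-04] bore [ 3.63e-01 -2.91e-01  1.00e-03  3.00e-04]
out [ 0.3666 -0.2914  0.0015 -0.0004] bore [ 0.3628 -0.2885  0.0012 -0.0007]
(array([ 0.0057, -0.0039,  0.5024]), array([ 0.0005, -0.0004,  0.    ]))
```

Emit:
{"op": "play_rows", "data": {"rows": [[[0.006,-0.004,0.12],[0,0,0]],[[0.006,-0.004,0.24],[0,0,0]],[[0.006,-0.004,0.34],[0,0,0]],[[0.006,-0.004,0.42],[0,0,0]],[[0.006,-0.004,0.47],[0,0,0]],[[0.006,-0.004,0.49],[0,0,0]],[[0.006,-0.004,0.5],[0,0,0]],[[0.006,-0.004,0.502],[0,0,0]],[[0.006,-0.004,0.502],[0,0,0]],[[0.006,-0.004,0.502],[0,0,0]],[[0.006,-0.004,0.502],[0,0,0]],[[0.006,-0.004,0.502],[0,0,0]]]}}

```text
time: 36.13
tool_pos: [0.3662, -0.2933, 0.0026]
tcp_rot: [0.128, 3.138, -0.002]
wrist_force: [0.6, 0.4, 0.4]
width: 0.798
grip_force: 0.0
```

Emit:
{"op": "play_rows", "data": {"claw": 0.2, "newtons": 30, "rows": [[[0,0,0],[0,0,0]],[[0,0,0],[0,0,0]],[[0,0,0],[0,0,0]],[[0,0,0],[0,0,0]],[[0,0,0],[0,0,0]]]}}

```text
time: 36.55
tool_pos: [0.366, -0.2932, 0.0025]
tcp_rot: [0.128, 3.138, -0.001]
wrist_force: [-0.6, 1.0, 6.8]
width: 0.674
grip_force: 32.5
```

Emit:
{"op": "play_rows", "data": {"rows": [[[0,0,-0.02],[0,0,0]],[[0,0,-0.06],[0,0,0]],[[0,0,-0.12],[0,0,0]],[[0,0,-0.2],[0,0,0]],[[0,0,-0.28],[0,0,0]],[[0,0,-0.34],[0,0,0]],[[0,0,-0.36],[0,0,0]],[[0,0,-0.36],[0,0,0]]]}}

```text
time: 37.22
tool_pos: [0.3667, -0.2938, 0.0938]
tcp_rot: [0.128, 3.136, -0.004]
wrist_force: [0.3, -0.3, -0.8]
width: 0.68
grip_force: 32.8
```

Emit:
{"op": "play_rows", "data": {"rows": [[[-0.02,0.06,0],[0,0,0]],[[-0.04,0.16,0],[0,0,0]],[[-0.07,0.28,0],[0,0,0]],[[-0.1,0.4,0],[0,0,0]],[[-0.14,0.52,0],[0,0,0]],[[-0.17,0.64,0],[0,0,0]],[[-0.2,0.76,0],[0,0,0]],[[-0.23,0.86,0],[0,0,0]],[[-0.244,0.9,0],[0,0,0]],[[-0.244,0.922,0],[0,0,0]],[[-0.244,0.922,0],[0,0,0]],[[-0.244,0.922,0],[0,0,0]],[[-0.244,0.922,0],[0,0,0]],[[-0.244,0.922,0],[0,0,0]],[[-0.244,0.922,0],[0,0,0]]]}}

```text
time: 38.47
tool_pos: [0.4449, -0.0689, 0.0918]
tcp_rot: [-0.13, -3.139, 0.0]
wrist_force: [-0.4, -0.3, -1.3]
width: 0.677
grip_force: 32.8
```

```bash
python3 - <<'E'
from h import *
from workcell import bot,cams
s=bot.read_state();print(s["tool_pos"],s["tcp_rot"],s["width"],s["wrist_force"],togo(s,[.4453,-.0683,.0255]))
E
```

```text
[ 0.44494179 -0.06894122  0.09177762] [-1.30391043e-01 -3.13887006e+00  3.09448062e-04] 0.6765187775809023 [-0.44061187 -0.28347454 -1.30231821] (array([-0.0012,  0.0027,  0.2651]), array([-0.0003, -0.    , -0.    ]))
```

Emit:
{"op": "play_rows", "data": {"rows": [[[0,0.003,0.04],[0,0,0]],[[0,0.003,0.1],[0,0,0]],[[0,0.003,0.16],[0,0,0]],[[0,0.003,0.2],[0,0,0]],[[0,0.003,0.23],[0,0,0]],[[0,0.003,0.243],[0,0,0]],[[0,0.003,0.246],[0,0,0]],[[0,0.003,0.248],[0,0,0]],[[0,0.003,0.248],[0,0,0]],[[0,0.003,0.248],[0,0,0]],[[0,0.003,0.248],[0,0,0]],[[0,0.003,0.248],[0,0,0]],[[0,0.003,0.248],[0,0,0]],[[0,0.003,0.248],[0,0,0]]]}}

```text
time: 39.63
tool_pos: [0.4454, -0.0673, 0.03]
tcp_rot: [0.128, 3.139, -0.0]
wrist_force: [-0.2, -0.6, -1.1]
width: 0.676
grip_force: 32.8
```

Emit:
{"op": "play_rows", "data": {"rows": [[[0,0,0.002],[0,0,0]],[[0,0,0.004],[0,0,0]],[[0,0,0.004],[0,0,0]],[[0,0,0.004],[0,0,0]]]}}

```text
time: 39.97
tool_pos: [0.4451, -0.0673, 0.0287]
tcp_rot: [-0.128, -3.139, 0.0]
wrist_force: [0.2, -0.2, -1.1]
width: 0.675
grip_force: 32.8
```

Emit:
{"op": "play_rows", "data": {"rows": [[[0,-0.004,0.002],[0,0,0]],[[0,-0.004,0.004],[0,0,0]],[[0,-0.004,0.006],[0,0,0]],[[0,-0.004,0.008],[0,0,0]],[[0,-0.004,0.008],[0,0,0]],[[0,-0.004,0.008],[0,0,0]]]}}

```text
time: 40.47
tool_pos: [0.4451, -0.0683, 0.0267]
tcp_rot: [-0.128, -3.139, -0.0]
wrist_force: [-0.3, 0.6, -1.2]
width: 0.675
grip_force: 32.8
```

Emit:
{"op": "play_rows", "data": {"rows": [[[0,0,0.002],[0,0,0]],[[0,0,0.003],[0,0,0]],[[0,0,0.003],[0,0,0]],[[0,0,0.003],[0,0,0]]]}}

```text
time: 40.8
tool_pos: [0.4451, -0.0683, 0.026]
tcp_rot: [-0.128, -3.139, 0.0]
wrist_force: [-0.5, 0.6, -0.8]
width: 0.673
grip_force: 32.8
```

Emit:
{"op": "play_rows", "data": {"rows": [[[0,0,0.002],[0,0,0]],[[0,0,0.003],[0,0,0]],[[0,0,0.003],[0,0,0]],[[0,0,0.003],[0,0,0]]]}}

```text
time: 41.13
tool_pos: [0.4452, -0.0683, 0.0255]
tcp_rot: [0.128, 3.139, -0.0]
wrist_force: [-1.2, 0.9, 3.1]
width: 0.673
grip_force: 33.2
```

Contact came at the expected height. I'll release, rise, and measure.

Emit:
{"op": "play_rows", "data": {"claw": 0.7, "rows": [[[0,0,0],[0,0,0]],[[0,0,0],[0,0,0]],[[0,0,0],[0,0,0]],[[0,0,0],[0,0,0]],[[0,0,-0.02],[0,0,0]],[[0,0,-0.06],[0,0,0]],[[0,0,-0.14],[0,0,0]],[[0,0,-0.26],[0,0,0]],[[0,0,-0.36],[0,0,0]],[[0,0,-0.41],[0,0,0]],[[0,0,-0.41],[0,0,0]],[[0,0,-0.41],[0,0,0]],[[0,0,-0.41],[0,0,0]],[[0,0,-0.41],[0,0,0]],[[0,0,-0.41],[0,0,0]],[[0,0,-0.41],[0,0,0]]]}}

```text
time: 42.47
tool_pos: [0.4442, -0.0681, 0.1266]
tcp_rot: [-0.128, -3.137, -0.001]
wrist_force: [-0.6, -0.0, 0.8]
width: 0.849
grip_force: 0.0
```

```bash
python3 - <<'E'
from h import *
from workcell import bot,cams
s,c,(H,S,V)=shot(bot,cams,"w13");print(s["tool_pos"],s["tcp_rot"],s["width"])
def rep(c,S,V):
    ct=(.445,-.0685);print("ring",fixr(c,ct,.046,.03,S,1,-100,100),"bore",fixr(c,ct,.046,.0255,V,1,0,360),"bath",fixr(c,ct,.034,.066,S,1,-90,95),"discS",fixr(c,ct,.026,.034,S,1,-100,100))
rep(c,S,V)
c=dict(np.load("w4.npz"));H,S,V=cv2.split(cv2.cvtColor(c["image"],cv2.COLOR_RGB2HSV));rep(c,S,V)
print(togo(s,[.4586,-.3009,.13]))
E
```

```text
[ 0.44420864 -0.06805764  0.12655268] [-1.27773462e-01 -3.13651654e+00 -6.62581321e-04] 0.849167440194695
ring [ 0.4417 -0.0678  0.0009  0.0006] bore [ 4.449e-01 -6.790e-02  2.000e-04  0.000e+00] bath [ 4.453e-01 -6.850e-02  3.000e-04 -1.000e-04] discS [ 0.4452 -0.0684  0.0009 -0.    ]
ring [ 4.432e-01 -6.810e-02  7.000e-04  4.000e-04] bore [ 4.459e-01 -6.860e-02  4.000e-04  2.000e-04] bath [ 4.453e-01 -6.850e-02  3.000e-04 -1.000e-04] discS [ 4.473e-01 -6.880e-02  8.000e-04 -1.000e-04]
(array([-0.1331, -0.9236, -0.0144]), array([ 0.0004, -0.0032,  0.    ]))
```

Emit:
{"op": "play_rows", "data": {"claw": 0.2, "rows": [[[-0.133,-0.924,0],[0,0,0]],[[-0.133,-0.924,0],[0,0,0]],[[-0.133,-0.924,0],[0,0,0]],[[-0.133,-0.924,0],[0,0,0]],[[-0.133,-0.924,0],[0,0,0]],[[-0.133,-0.924,0],[0,0,0]],[[-0.133,-0.924,0],[0,0,0]],[[-0.133,-0.924,0],[0,0,0]],[[-0.133,-0.924,0],[0,0,0]],[[-0.133,-0.924,0],[0,0,0]],[[-0.133,-0.924,0],[0,0,0]],[[-0.133,-0.924,0],[0,0,0]],[[-0.133,-0.924,0],[0,0,0]]]}}

```text
time: 43.6
tool_pos: [0.4596, -0.3002, 0.1279]
tcp_rot: [0.126, 3.139, 0.0]
wrist_force: [0.1, 0.2, 0.6]
width: 0.6
grip_force: 0.0
```

```bash
python3 - <<'E'
from h import *
from workcell import bot,cams
s,c,(H,S,V)=shot(bot,cams,"w14");print(s["tool_pos"],s["tcp_rot"],s["width"])
ct=(.458,-.301)
print("piston",fixr(c,ct,.027,.023,S,-1,-100,100,w=.003),fixr(c,ct,.027,.023,S,-1,0,360,w=.003),"boss",fixr(c,ct,.047,.012,V,-1,0,360,w=.003))
c=dict(np.load("w2.npz"));H,S,V=cv2.split(cv2.cvtColor(c["image"],cv2.COLOR_RGB2HSV));ct=(.445,-.0685)
print("in cell",fixr(c,ct,.05,.023,S,-1,-100,100,w=.003),fixr(c,ct,.05,.023,S,-1,0,360,w=.003),fixr(c,ct,.07,.012,V,-1,0,360,w=.003))
print(togo(s,[.4583,-.3009,.0292]))
E
```

```text
[ 0.45963699 -0.30024568  0.12790961] [1.25741147e-01 3.13894806e+00 1.12683640e-05] 0.6003920599556739
piston [ 4.579e-01 -3.004e-01  2.000e-04 -0.000e+00] [ 4.574e-01 -3.002e-01  5.000e-04  3.000e-04] boss [ 4.604e-01 -3.005e-01  8.000e-04  2.000e-04]
in cell [ 0.446  -0.0684  0.      0.    ] [ 0.4453 -0.0683  0.0006  0.0006] [ 4.483e-01 -6.780e-02  8.000e-04 -3.000e-04]
(array([ 0.0052, -0.003 ,  0.3948]), array([ 0.    ,  0.0002, -0.    ]))
```

Emit:
{"op": "play_rows", "data": {"rows": [[[0.005,-0.003,0.12],[0,0,0]],[[0.005,-0.003,0.22],[0,0,0]],[[0.005,-0.003,0.31],[0,0,0]],[[0.005,-0.003,0.36],[0,0,0]],[[0.005,-0.003,0.385],[0,0,0]],[[0.005,-0.003,0.392],[0,0,0]],[[0.005,-0.003,0.392],[0,0,0]],[[0.005,-0.003,0.392],[0,0,0]],[[0.005,-0.003,0.392],[0,0,0]],[[0.005,-0.003,0.392],[0,0,0]],[[0.005,-0.003,0.392],[0,0,0]]]}}

```text
time: 44.57
tool_pos: [0.4588, -0.3023, 0.0308]
tcp_rot: [0.128, 3.137, -0.002]
wrist_force: [0.2, -0.6, 0.8]
width: 0.599
grip_force: 0.0
```

Emit:
{"op": "play_rows", "data": {"claw": -0.6, "newtons": 40, "rows": [[[0,0,0],[0,0,0]],[[0,0,0],[0,0,0]],[[0,0,0],[0,0,0]],[[0,0,0],[0,0,0]],[[0,0,0],[0,0,0]],[[0,0,0],[0,0,0]]]}}

```text
time: 45.07
tool_pos: [0.4584, -0.302, 0.0302]
tcp_rot: [0.128, 3.139, -0.0]
wrist_force: [-0.9, 1.1, 4.6]
width: 0.258
grip_force: 39.3
```

Emit:
{"op": "play_rows", "data": {"rows": [[[0,0,-0.02],[0,0,0]],[[0,0,-0.06],[0,0,0]],[[0,0,-0.12],[0,0,0]],[[0,0,-0.2],[0,0,0]],[[0,0,-0.28],[0,0,0]],[[0,0,-0.34],[0,0,0]],[[0,0,-0.36],[0,0,0]],[[0,0,-0.36],[0,0,0]]]}}

```text
time: 45.73
tool_pos: [0.4593, -0.3027, 0.1219]
tcp_rot: [0.128, 3.136, -0.003]
wrist_force: [-0.3, -0.0, -1.1]
width: 0.257
grip_force: 39.2
```

Emit:
{"op": "play_rows", "data": {"rows": [[[0.01,0.06,0],[0,0,0]],[[0.02,0.16,0],[0,0,0]],[[0.04,0.28,0],[0,0,0]],[[0.055,0.4,0],[0,0,0]],[[0.07,0.52,0],[0,0,0]],[[0.09,0.64,0],[0,0,0]],[[0.105,0.76,0],[0,0,0]],[[0.12,0.86,0],[0,0,0]],[[0.127,0.91,0],[0,0,0]],[[0.127,0.929,0],[0,0,0]],[[0.127,0.929,0],[0,0,0]],[[0.127,0.929,0],[0,0,0]],[[0.127,0.929,0],[0,0,0]],[[0.127,0.929,0],[0,0,0]],[[0.127,0.929,0],[0,0,0]]]}}

```text
time: 46.98
tool_pos: [0.4455, -0.0686, 0.1197]
tcp_rot: [-0.13, -3.139, 0.0]
wrist_force: [-0.1, -0.5, -1.9]
width: 0.254
grip_force: 39.4
```

Emit:
{"op": "play_rows", "data": {"rows": [[[0,0,0.03],[0,0,0]],[[0,0,0.07],[0,0,0]],[[0,0,0.11],[0,0,0]],[[0,0,0.14],[0,0,0]],[[0,0,0.15],[0,0,0]],[[0,0,0.15],[0,0,0]],[[0,0,0.15],[0,0,0]],[[0,0,0.15],[0,0,0]],[[0,0,0.15],[0,0,0]],[[0,0,0.15],[0,0,0]],[[0,0,0.15],[0,0,0]],[[0,0,0.15],[0,0,0]]]}}

```text
time: 47.98
tool_pos: [0.4457, -0.0678, 0.0826]
tcp_rot: [0.128, 3.138, -0.0]
wrist_force: [0.5, 0.5, -2.1]
width: 0.252
grip_force: 39.4
```

Emit:
{"op": "play_rows", "data": {"rows": [[[0.001,-0.001,0.01],[0,0,0]],[[0.001,-0.001,0.02],[0,0,0]],[[0.001,-0.001,0.03],[0,0,0]],[[0.001,-0.001,0.04],[0,0,0]],[[0.001,-0.001,0.045],[0,0,0]],[[0.001,-0.001,0.05],[0,0,0]],[[0.001,-0.001,0.05],[0,0,0]],[[0.001,-0.001,0.05],[0,0,0]],[[0.001,-0.001,0.05],[0,0,0]],[[0.001,-0.001,0.05],[0,0,0]]]}}

```text
time: 48.82
tool_pos: [0.4453, -0.068, 0.0699]
tcp_rot: [0.128, 3.139, -0.0]
wrist_force: [-0.5, 0.2, -1.1]
width: 0.254
grip_force: 39.4
```

Emit:
{"op": "play_rows", "data": {"rows": [[[0,0,0.005],[0,0,0]],[[0,0,0.01],[0,0,0]],[[0,0,0.015],[0,0,0]],[[0,0,0.02],[0,0,0]],[[0,0,0.02],[0,0,0]],[[0,0,0.02],[0,0,0]],[[0,0,0.02],[0,0,0]]]}}

```text
time: 49.4
tool_pos: [0.4452, -0.068, 0.0648]
tcp_rot: [-0.128, -3.139, -0.0]
wrist_force: [-0.1, -0.2, -1.8]
width: 0.251
grip_force: 39.4
```

Emit:
{"op": "play_rows", "data": {"rows": [[[0,0,0.008],[0,0,0]],[[0,0,0.016],[0,0,0]],[[0,0,0.024],[0,0,0]],[[0,0,0.032],[0,0,0]],[[0,0,0.036],[0,0,0]],[[0,0,0.038],[0,0,0]],[[0,0,0.04],[0,0,0]],[[0,0,0.04],[0,0,0]],[[0,0,0.04],[0,0,0]],[[0,0,0.04],[0,0,0]]]}}

```text
time: 50.23
tool_pos: [0.4453, -0.068, 0.0549]
tcp_rot: [0.128, 3.139, -0.0]
wrist_force: [-0.8, 0.1, -1.2]
width: 0.251
grip_force: 39.4
```

Emit:
{"op": "play_rows", "data": {"rows": [[[0,0,0.002],[0,0,0]],[[0,0,0.003],[0,0,0]],[[0,0,0.003],[0,0,0]],[[0,0,0.003],[0,0,0]]]}}

```text
time: 50.57
tool_pos: [0.4452, -0.068, 0.054]
tcp_rot: [-0.128, -3.139, 0.0]
wrist_force: [0.0, 0.0, -0.9]
width: 0.251
grip_force: 39.4
```

Emit:
{"op": "play_rows", "data": {"rows": [[[0,0,0.002],[0,0,0]],[[0,0,0.003],[0,0,0]],[[0,0,0.003],[0,0,0]],[[0,0,0.003],[0,0,0]]]}}

```text
time: 50.9
tool_pos: [0.4452, -0.068, 0.0533]
tcp_rot: [-0.128, -3.139, -0.0]
wrist_force: [1.1, -0.2, -1.3]
width: 0.253
grip_force: 39.4
```

Emit:
{"op": "play_rows", "data": {"rows": [[[0,0,0.002],[0,0,0]],[[0,0,0.003],[0,0,0]],[[0,0,0.003],[0,0,0]],[[0,0,0.003],[0,0,0]]]}}

```text
time: 51.23
tool_pos: [0.4453, -0.068, 0.0531]
tcp_rot: [-0.128, -3.139, -0.0]
wrist_force: [-2.0, 1.3, 5.9]
width: 0.254
grip_force: 40.1
```

Contact at the expected full depth. I'll release, rise, and measure the result.

Emit:
{"op": "play_rows", "data": {"claw": 0.2, "rows": [[[0,0,0],[0,0,0]],[[0,0,0],[0,0,0]],[[0,0,0],[0,0,0]],[[0,0,0],[0,0,0]],[[0,0,-0.02],[0,0,0]],[[0,0,-0.06],[0,0,0]],[[0,0,-0.14],[0,0,0]],[[0,0,-0.24],[0,0,0]],[[0,0,-0.3],[0,0,0]],[[0,0,-0.31],[0,0,0]],[[0,0,-0.31],[0,0,0]],[[0,0,-0.31],[0,0,0]],[[0,0,-0.31],[0,0,0]],[[0,0,-0.31],[0,0,0]]]}}

```text
time: 52.4
tool_pos: [0.444, -0.0678, 0.1287]
tcp_rot: [-0.128, -3.136, -0.001]
wrist_force: [-0.7, -0.3, -0.7]
width: 0.599
grip_force: 0.0
```

```bash
python3 - <<'E'
from h import *
from workcell import bot,cams
s,c,(H,S,V)=shot(bot,cams,"w15");print(s["tool_pos"],s["width"],s["wrist_force"])
for n in("w15","w2"):
    c=dict(np.load(n+".npz"));H,S,V=cv2.split(cv2.cvtColor(c["image"],cv2.COLOR_RGB2HSV));ct=(.445,-.0685)
    print(n,"piston",fixr(c,ct,.05,.023,S,-1,-100,100,w=.003),edge(c,ct,.05,.019,.027,S,-1,-100,100),"ring",fixr(c,ct,.046,.03,S,1,-100,100),edge(c,ct,.046,.026,.034,S,1,-100,100),"bath",fixr(c,ct,.034,.066,S,1,-90,95))
E
```

```text
[ 0.44400308 -0.06775232  0.12865943] 0.5986564720744714 [-0.65212967 -0.2514391  -0.69909063]
w15 piston [ 4.453e-01 -6.770e-02  2.000e-04 -0.000e+00] [ 4.455e-01 -6.770e-02  2.290e-02  1.000e-04] ring [ 4.428e-01 -6.790e-02  2.000e-04  0.000e+00] [ 4.422e-01 -6.780e-02  3.050e-02  2.000e-04] bath [ 4.454e-01 -6.860e-02  4.000e-04 -2.000e-04]
w2 piston [ 0.446  -0.0684  0.      0.    ] [ 4.461e-01 -6.840e-02  2.300e-02  1.000e-04] ring [ 4.442e-01 -6.810e-02  2.000e-04  0.000e+00] [ 4.437e-01 -6.800e-02  3.030e-02  3.000e-04] bath [ 4.453e-01 -6.850e-02  2.000e-04 -2.000e-04]
```

The cap reads at full depth, 0.7 mm in x and 0.7 mm in y from its starting fit. The ring is within about 1.4 mm of its starting centre and the gripper is clear, so I'm handing in.

```bash
python3 -c "
from workcell import bot
print(bot.finish_job())"
```

```text
the job is handed in; nothing more can be done
None
```

The job is handed in at about 52 s: the clean disc is seated in the cell with the ring about 1.4 mm off centre and the cap fully down inside it, and the clogged disc lies flat in the formerly empty dish; after the clean disc was seated I could check only by measurement, not by picture.

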